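Tip the cracked glaze-test bars through the reject flap

TASK

Put every cracked glaze-test bar lying on the bench into the aluminium pouring cup, then carry the cup to the blue reject bin, press the orange one-way flap open with the cup's pouring lip (never with the hand) and tip all the bars through into the bin. Stand the empty cup upright, back on its round board, and press the bin's yellow lid shut until its catch has snapped and it stays fully down. Leave the bowl, the pot lid, the glaze jar and the brush where they are.

Things in the scene. Friction and masses are not known exactly. Their poses are not given: they have to be found in the camera images.
- bar0_mid (a point): Centre of a cracked white glaze-test bar: a solid fired-clay bar 66 (x) x 30 (y) x 14 (z) mm, about 55 g, terracotta with one white glazed end and a dark crack across it. It lies flat on the bench (centre 7 mm up) and can be gripped across its 30 mm width.
- bar1_mid (a point): Centre of a cracked blue glaze-test bar: a solid fired-clay bar 66 (x) x 30 (y) x 14 (z) mm, about 55 g, terracotta with one blue glazed end and a dark crack across it. It lies flat on the bench (centre 7 mm up) and can be gripped across its 30 mm width.
- bar2_mid (a point): Centre of a cracked green glaze-test bar: a solid fired-clay bar 66 (x) x 30 (y) x 14 (z) mm, about 55 g, terracotta with one green glazed end and a dark crack across it. It lies flat on the bench (centre 7 mm up) and can be gripped across its 30 mm width.
- bar3_mid (a point): Centre of a cracked amber glaze-test bar: a solid fired-clay bar 66 (x) x 30 (y) x 14 (z) mm, about 55 g, terracotta with one amber glazed end and a dark crack across it. It lies flat on the bench (centre 7 mm up) and can be gripped across its 30 mm width.
- cup: Aluminium pouring cup, 240 g, standing on the board. Origin: centre of its underside; x points to the pouring lip, z up. 92 mm wide (y), 84 inside. Floor 4 mm thick from x = -60 to 16 mm; back wall (x = -60) and side walls 50 mm high, 4 thick. From x = 16 the bottom rises as a 30 degree ramp between cheeks (60 mm high at x = 66) to the lip at x = 78, z = 40.
- cup_grip (a point): Grip point of the cup's red handle, at (-87, 0, 90) mm in the cup's frame; axes as the cup's. A plate 8 mm thick, 34 mm wide (along y), rising from the back wall and leaning 30 degrees back, along (-0.5, 0, 0.866) in the cup's frame; it ends 18 mm past this point. Grip it across its thickness, hand leaning back along the plate, so that the hand stays clear of the bin in tipping.
- cup_lip (a point): Middle of the cup's straight pouring lip, at (78, 0, 40) mm in the cup's frame; axes as the cup's.
- cup_in (a point): Middle of the cup's inside floor, at (-20, 0, 4) mm in the cup's frame; axes as the cup's.
- board: Fixed round plywood board, 180 mm across and 10 mm thick; the cup's place. Origin: centre of its underside, on the bench.
- bin: Fixed hollow blue bin with clear windows; origin on the bench. In its frame it spans x = -70 to 70, y = -80 to 100, z = 0 to 160 mm. Its flat top, 8 mm thick, has a port, x = -58 to 58, y = -72 to 30 mm, closed by the orange flap; a splash guard 45 mm high stands behind it at y = 40 to 44. Pour from the -y side, the cup's lip pointing to the bin's +y.
- flap (a joint): Angle (rad) of the orange flap that fills the port, 98 mm long: 0 closed (level, 2 mm under the bin's top), up to 1.15 as it swings down into the bin. Hinged on the port's -y edge (y = -72, z = 156 mm in the bin's frame); its free edge, at y = 28 mm when closed, goes down. A spring shuts it; 1 N on the free edge starts it, 2 N opens it wide. It does not open upwards.
- flap_edge (a point): Middle of the flap's free edge.
- lid (a joint): Angle (rad) of the yellow lid over the port: 0 shut, 1.57 upright, 2.1 open to the stop, over the bin's +x side. Plate 152 mm hinge to front, 116 wide, 6 thick, a 24 mm tongue bent down at the front. Stiff hinge: stays where left. A spring catch on the bin's -x face holds the tongue up at about 0.09 rad; about 12 N at the front snaps it past and the lid stays at 0 (shut: under 0.03).
- lid_front (a point): Black patch on the lid's outer face where to press it, 140 mm from the hinge and centred across the lid; the upper (outer) surface. When shut it lies at (-72, -21, 168) mm in the bin's frame.
- lid_hinge (a point): Middle of the lid's hinge axis, at (68, -21, 162) mm in the bin's frame. The axis runs along the bin's y.
- bowl: Bystander: terracotta bowl, 110 mm across, 55 mm high. Origin: underside.
- dome: Bystander: terracotta pot lid, 150 mm across, 47 mm high with its knob. Origin: underside.
- glaze_jar: Bystander: white glaze jar with a blue cap, 72 mm across, 100 mm high. Origin: underside.
- brush: Bystander: brush, 190 mm long, lying along its x. Origin: underside.
There are look-alikes about, which are no part of the job. What is shaped like the part that bears bar1_mid but pink or purple is not meant. Leave any turquoise look-alike of the part that bears bar3_mid alone.

How it is judged (in metres and radians):
On the way, in this order (a step that is already met when the one before it is completed fails the run):
1. every bar lies in the pouring cup (x of bar0_mid in the frame of cup_in between -0.06 and 0.095 m and y of bar0_mid in the frame of cup_in between -0.05 and 0.05 m and z of bar0_mid in the frame of cup_in between -0.01 and 0.07 m and x of bar1_mid in the frame of cup_in between -0.06 and 0.095 m and y of bar1_mid in the frame of cup_in between -0.05 and 0.05 m and z of bar1_mid in the frame of cup_in between -0.01 and 0.07 m and x of bar2_mid in the frame of cup_in between -0.06 and 0.095 m and y of bar2_mid in the frame of cup_in between -0.05 and 0.05 m and z of bar2_mid in the frame of cup_in between -0.01 and 0.07 m and x of bar3_mid in the frame of cup_in between -0.06 and 0.095 m and y of bar3_mid in the frame of cup_in between -0.05 and 0.05 m and z of bar3_mid in the frame of cup_in between -0.01 and 0.07 m), for 0.2 s.
2. the cup presses the flap open (value of joint flap above 0.3 rad and contact force between cup and flap above 0.3 N), for 0.1 s.
3. every bar lies inside the bin, below its port (x of bar0_mid in the frame of bin between -0.072 and 0.072 m and y of bar0_mid in the frame of bin between -0.082 and 0.102 m and z of bar0_mid in the frame of bin between 0 and 0.13 m and x of bar1_mid in the frame of bin between -0.072 and 0.072 m and y of bar1_mid in the frame of bin between -0.082 and 0.102 m and z of bar1_mid in the frame of bin between 0 and 0.13 m and x of bar2_mid in the frame of bin between -0.072 and 0.072 m and y of bar2_mid in the frame of bin between -0.082 and 0.102 m and z of bar2_mid in the frame of bin between 0 and 0.13 m and x of bar3_mid in the frame of bin between -0.072 and 0.072 m and y of bar3_mid in the frame of bin between -0.082 and 0.102 m and z of bar3_mid in the frame of bin between 0 and 0.13 m), for 0.3 s.
At the end, for the whole second after the job is handed in: All bars are inside the bin below its port, the flap has swung closed (under 0.1 rad), the lid is shut past its catch (under 0.03 rad), and the cup stands upright and still on its board, its origin within 50 mm of the board's centre (all of step 3 and value of joint flap below 0.1 rad and value of joint lid below 0.03 rad and horizontal distance between cup and board below 0.05 m and angle between cup's own z axis and vertical below 0.1 rad and height (world z) of cup between 0.005 and 0.016 m and linear speed of cup below 0.02 m/s); the robot touches nothing.
It fails at once if the bowl is moved by more than 30 mm (distance of bowl from where it was at the start of the episode above 0.03 m).
It fails at once if the pot lid is moved by more than 30 mm (distance of dome from where it was at the start of the episode above 0.03 m).
It fails at once if the glaze jar is moved by more than 30 mm (distance of glaze_jar from where it was at the start of the episode above 0.03 m).
It fails at once if the brush is moved by more than 30 mm (distance of brush from where it was at the start of the episode above 0.03 m).
It fails at once if the hand pushes the flap (contact force between the fingers and flap above 1 N).
Of bar0, bar1, bar2, bar3 only 2 to 4 are there at a start; the rules pass over those that are not, and their reading is None.
At some moment in a run one of bar0, bar1, bar2, bar3 may be knocked a few centimetres aside while the robot is not near it.
It also fails if it takes over 210 s, if anything falls off the work surface, if the arm or the gripper's body presses on something with over 40 N, if the wrist force passes 120 N, or if a joint passes its speed limit or range.

ROBOT

A 6-joint arm with a two-finger parallel gripper is mounted at the origin on the work surface. World frame = base frame: x ahead of the robot, y to its left, z up, the work surface at z = 0. Lengths are in m, angles in degrees, forces in N, time in s.
With the tool pointing down it reaches from about 0.3 to 0.75 m from the base axis. Payload 8.5 kg.
Tool frame: the origin (TCP) lies between the finger pads; the fingertips stand env.finger_overhang ahead of it and the grasp point (between the pads) lies 2 mm behind it (env.finger_overhang is the distance from the TCP to the fingertips, in m); z points along the fingers, y is the line along which they close (so a half turn about z gives the same grasp; the last joint's range is limited). The gripper opens to 85 mm and grips with 20 to 120 N. Pads are 22 mm wide; open, the fingers measure 114 mm over their backs; the gripper's body (76 mm by 85 mm) begins 54 mm behind the grasp point. The pads swing forward as they close: fully open they stand 13 mm farther back than shut.
Start: joints at [-75.705, 21.807, 74.336, -0, 83.858, -12.336], TCP at [0.247, -0.492, 0.248] pointing down, gripper open.
Joint ranges: [-178.18, 178.18], [-50.72, 133.34], [12.68, 142.11], [-81.47, 261.47], [9.98, 163.14], [-165.26, 165.26]. Speed limits (degrees/s): [136.94, 136.94, 180, 180, 180, 180].

INTERFACE

Orientations are given as a 3x3 rotation matrix whose columns are the frame's x, y, z axes.
In Python, from rig import env gives the robot as it stands. The module is installed in compiled form; this text tells all that it offers.
- The arm moves only by the tool jog_arm, never from a script. Its arguments are lists of equal length, an entry for each row: "hand": the finger opening in m, from 0 to 0.0854; "travel": the shift along the world's x, y, z in m, a list of three; "yaw": the turn about the world's z in rad. A call has exactly 5 rows; each row shifts and turns the commanded pose from where the row before left it; what a row does not reach is not made up. A row lasts 1/8 s, in which the tool goes at most 62.5 mm and 10.7 degrees, less where a joint would pass 70% of its speed; a pose out of reach is approached as far as the arm can. A call is refused whole if a number of a shift passes 0.0625 or a number of a turn 0.188, either way. A call with a gripper value outside its range is refused whole. The fingers move at their own pace and stop on an object; "grip_force" is the grip in N (left out, the last holds). Time passes only in rows, so rows that do not move let the fingers close, or fill a call up. It gives the time, the measured TCP pose, the force, the opening and the grip force at its end, in the units of the state.
- env.observe(): the state, without advancing time (a new reading comes with each control period).
- env.get_image(name): name is "scene" or "top" or "wrist"; returns the picture (384x512x3 uint8, red, green, blue); there is no depth.
- env.calibration(name): a dict with "fx", "fy", "cx", "cy" (pixels), "k1" (the pictures are not rectified: a ray, as slopes to the right and down, at radius r is drawn at 1 + k1 r^2 times it, then the intrinsics apply), "position" and "rotation" of the camera in the world; the wrist camera has in their place "hand_eye" (4x4, takes a point from camera to tool coordinates, whose origin is the TCP and whose axes are the flange's). Camera axes: x right, y down, z forward; pixel columns grow to the right and rows downward; lengths in m; the calibration is good to about 2 mm. A picture is of the moment at which its call begins: read the wrist's pose just before it. calibration takes no time and is no camera call.
- env.close_job(): hands the job in; it is judged then, once.
The state is a dict: "time_s": time; "q": joint angles; "qvel": joint speeds; "joint_efforts": joint torques, N m; "position": TCP position; "tool_rot": TCP orientation; "ft_force": force on the tool from outside, world axes, zero at the start; "wrist_torque": the same for the moment, N m; "grip_width": finger opening in m; "gripper_force": force on a finger pad.
Only numpy, scipy, OpenCV 4.12 (cv2) and the standard library are available. Lean on these libraries where they do the work, as an engineer would, in place of code of your own. Each camera call takes 0.05 s, during which the arm holds its last target. There are 200 camera calls.

## Working session

There is one attempt and no reset: what is moved stays moved. The work goes in short steps, Python scripts to look and compute and a tool call to move; the robot and the scene stay as the last step left them, time stands still between calls to the robot, and variables do not carry over. Pictures are saved under pics/ and viewed, at most 14 in all, crops included, and the job is handed in when it is done.

Besides the shell and the picture viewer there is one more tool, called after ">>>" as name([rows], argument=value, ...), one row to a line, values as JSON. jog_arm: Moves the arm, as the interface text tells. Its arguments: {"type":"object","properties":{"hand":{"type":"array"},"travel":{"type":"array"},"yaw":{"type":"array"},"grip_force":{"type":"number"}},"required":["hand","travel","yaw"]}

```bash
mkdir -p pics; ls; cat > h.py <<'E'
import numpy as np, cv2
from rig import env
def grab(n):
    s=env.observe(); im=env.get_image(n); return s,im
def cam(n,s=None):
    c=env.calibration(n); K=np.array([[c['fx'],0,c['cx']],[0,c['fy'],c['cy']],[0,0,1.]])
    if 'hand_eye' in c:
        T=np.eye(4);T[:3,:3]=s['tool_rot'];T[:3,3]=s['position'];T=T@np.array(c['hand_eye'])
        R,p=T[:3,:3],T[:3,3]
    else: R,p=np.array(c['rotation']),np.array(c['position'])
    return K,c['k1'],R,p
def ray(C,uv):
    K,k,R,p=C; uv=np.atleast_2d(np.array(uv,float))
    x=cv2.undistortPoints(uv.reshape(-1,1,2),K,np.array([k,0,0,0.])).reshape(-1,2)
    return p,np.c_[x,np.ones(len(x))]@R.T
def plane(C,uv,z):
    p,d=ray(C,uv); return p+d*((z-p[2])/d[:,2])[:,None]
def proj(C,P):
    K,k,R,p=C; Q=(np.atleast_2d(P)-p)@R; x=Q[:,:2]/Q[:,2:]; r=(x**2).sum(1,keepdims=True)
    return x*(1+k*r)*[K[0,0],K[1,1]]+[K[0,2],K[1,2]]
def save(n,im): cv2.imwrite('pics/'+n+'.png',cv2.cvtColor(im,cv2.COLOR_RGB2BGR))
E
python3 - <<'E'
from h import *
print(env.finger_overhang); print(env.observe())
for n in('top','scene','wrist'):
    s,im=grab(n); save(n+'0',im); np.save(n+'0.npy',im)
    K,k,R,p=cam(n,s); print(n,K[0,0],k,p.round(3),R.round(3).tolist())
a=[cv2.imread(f'pics/{n}0.png') for n in('top','scene')]
cv2.imwrite('pics/t.png',cv2.resize(a[0],(800,600))); cv2.imwrite('pics/s.png',cv2.resize(a[1],(800,600)))
E
```

```text
pics
0.017
{'time_s': 0.0, 'q': array([-7.57048743e+01,  2.18428481e+01,  7.43845637e+01,  1.57902940e-03,
        8.38597256e+01, -1.23354214e+01]), 'qvel': array([ 0.03935612, -0.01010284, -0.02412203,  0.04559069,  0.02092577,
       -0.04306414]), 'joint_efforts': array([-1.19842738e-03, -4.48472178e+01, -2.31280339e+01, -2.85965434e-04,
        4.80209186e-03, -9.06022393e-06]), 'position': array([ 0.24646879, -0.49138346,  0.24769548]), 'tool_rot': array([[ 8.93916781e-01,  4.48232827e-01, -3.48966302e-04],
       [ 4.48232825e-01, -8.93915624e-01,  1.48050945e-03],
       [ 3.51666509e-04, -1.47987040e-03, -9.99998843e-01]]), 'ft_force': array([0.76892005, 0.05240397, 0.93223808]), 'wrist_torque': array([0.01269341, 0.00574015, 0.06946509]), 'gripper_force': 0.0, 'grip_width': 0.08543950743725978}
top 485.68406701787904 0.02877876535876244 [ 0.348 -0.073  1.422] [[0.002, -0.994, 0.105], [-1.0, -0.001, 0.015], [-0.015, -0.105, -0.994]]
scene 383.9845259722923 0.03625543673468061 [0.939 0.625 0.85 ] [[-0.832, 0.371, -0.413], [0.555, 0.563, -0.612], [0.005, -0.738, -0.675]]
wrist 269.1006729042048 -0.05940139205434879 [ 0.315 -0.457  0.373] [[0.449, -0.852, -0.269], [-0.894, -0.428, -0.133], [-0.002, 0.3, -0.954]]
```

View pics/t.png

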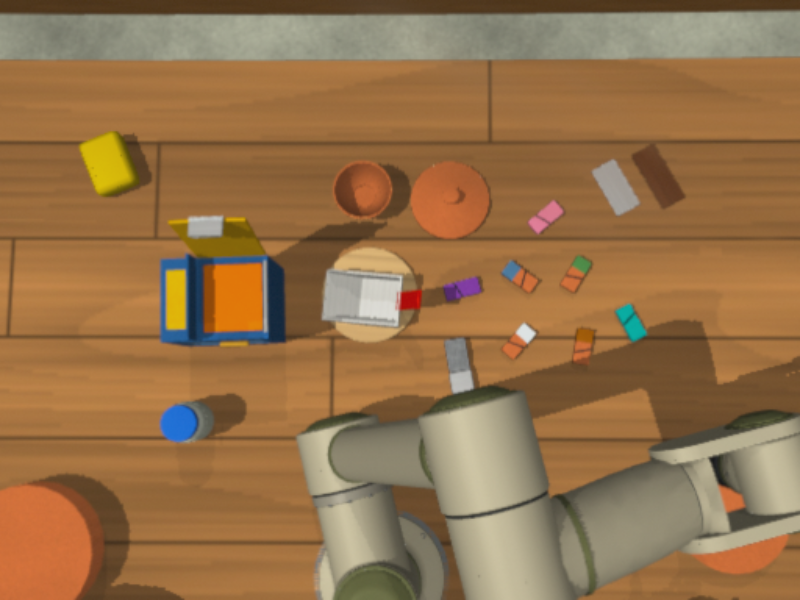

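View pics/s.png

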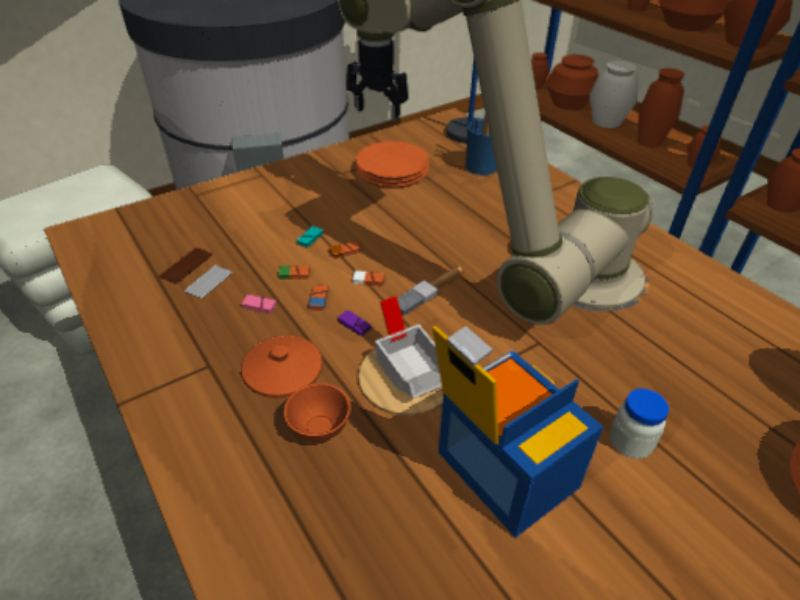

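```bash
python3 - <<'E'
from h import *
im=np.load('top0.npy'); C=cam('top')
hsv=cv2.cvtColor(im,cv2.COLOR_RGB2HSV)
print(plane(C,[[520*.64,275*.64],[576*.64,273*.64],[519*.64,341*.64],[584*.64,345*.64]],.014).round(3).tolist())
for p in[(330,180),(336,173),(300,150),(400,200),(334,268-60)]: print(p,hsv[p[1],p[0]])
c=cv2.resize(im[150:250,190:430],(800,333),interpolation=cv2.INTER_CUBIC); save('c1',c)
s=np.load('scene0.npy'); save('c2',cv2.resize(s[190:350,220:390],(637,600),interpolation=cv2.INTER_CUBIC))
E
```

```text
[[0.545, -0.258, 0.014], [0.549, -0.362, 0.014], [0.422, -0.254, 0.014], [0.414, -0.374, 0.014]]
(330, 180) [ 11 183 203]
(336, 173) [ 13 140  91]
(300, 150) [ 14 155 122]
(400, 200) [ 88 240 173]
(334, 208) [ 60   5 220]
```

View pics/c1.png

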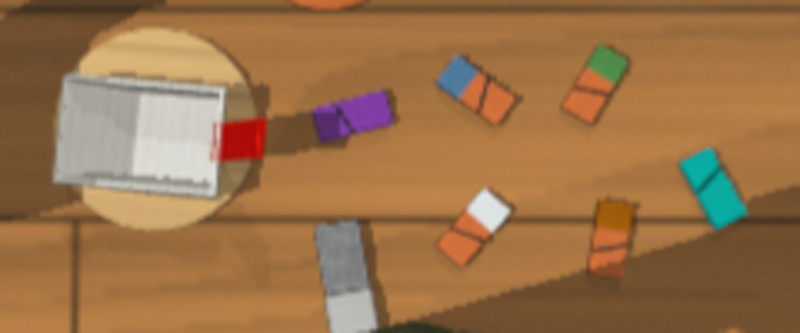

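View pics/c2.png

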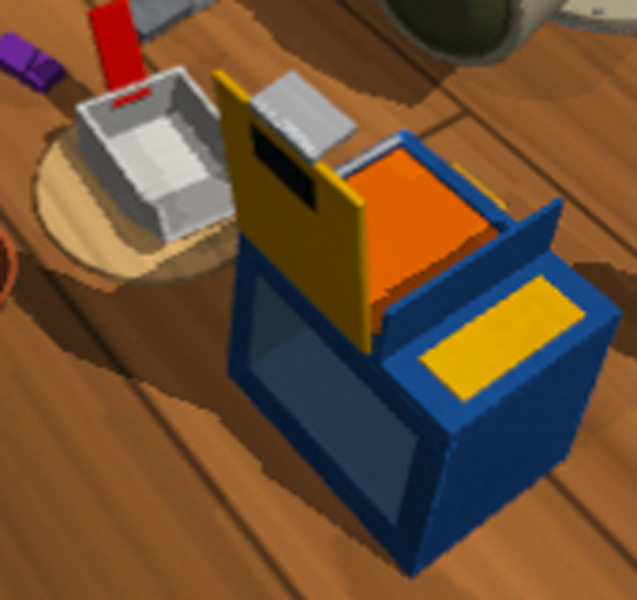

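>>> jog_arm([
  [0.06,0.04,0],
  [0.06,0.04,0],
  [0.06,0.04,0],
  [0.03,0.03,0],
  [0,0,0],
], hand=[0.085,0.085,0.085,0.085,0.085], yaw=[0,0,0,0,0])

```text
time_s: 0.78
position: [0.4341, -0.3556, 0.2481]
tool_rot: [[0.892, 0.452, -0.0], [0.452, -0.892, 0.001], [0.0, -0.001, -1.0]]
ft_force: [-0.2, -0.3, -0.7]
grip_width: 0.0852
gripper_force: 0.0
```

```bash
python3 - <<'E'
from h import *
s,im=grab('wrist'); save('w1',im); np.save('w1.npy',im); C=cam('wrist',s)
print(s['position'])
P=np.array([[0.545,-0.258,.014],[0.549,-0.362,.014],[0.422,-0.254,.014],[0.414,-0.374,.014]])
print(proj(C,P).round())
hsv=cv2.cvtColor(im,cv2.COLOR_RGB2HSV)
for u,v in proj(C,P).astype(int):
    if 5<u<507 and 5<v<379: print(hsv[v-4:v+5:4,u-8:u+9:4].reshape(-1,3).tolist())
E
```

```text
[ 0.43411966 -0.35555137  0.24805165]
[[226.  52.]
 [302.  90.]
 [184. 141.]
 [261. 185.]]
[[9, 158, 191], [9, 160, 199], [9, 161, 196], [9, 161, 199], [8, 128, 106], [9, 161, 192], [9, 161, 192], [9, 160, 196], [9, 139, 123], [9, 156, 170], [9, 161, 193], [9, 161, 192], [9, 149, 147], [9, 151, 144], [9, 162, 194]]
[[10, 151, 159], [10, 156, 181], [10, 156, 186], [10, 155, 184], [31, 97, 123], [10, 147, 146], [10, 147, 151], [10, 156, 183], [10, 158, 186], [12, 146, 169], [10, 154, 182], [10, 150, 160], [11, 140, 135], [10, 154, 180], [10, 155, 176]]
[[9, 134, 131], [9, 156, 188], [9, 155, 193], [8, 118, 192], [140, 4, 209], [9, 151, 174], [9, 139, 143], [9, 153, 190], [9, 152, 191], [5, 23, 203], [9, 155, 186], [9, 150, 170], [9, 138, 142], [9, 152, 186], [9, 111, 186]]
[[9, 155, 125], [10, 154, 124], [9, 154, 126], [10, 159, 127], [13, 180, 142], [10, 137, 93], [9, 151, 118], [10, 154, 124], [10, 154, 124], [10, 154, 121], [10, 153, 123], [10, 146, 108], [10, 138, 87], [10, 139, 88], [13, 135, 104]]
```

View pics/w1.png

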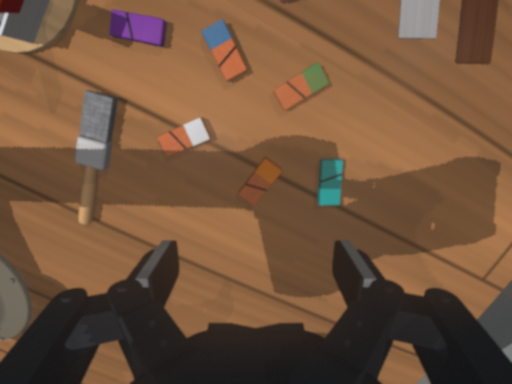

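```bash
cat >> h.py <<'E'
G=dict(white=((0,0,150),(180,60,255)),blue=((95,70,50),(120,255,255)),green=((40,80,40),(80,255,255)),amber=((11,168,90),(16,255,200)))
def bar(im,C,col,zone=None,z=.014):
    """centre, long-axis angle (deg) and size of the bar with that glaze"""
    h=cv2.cvtColor(im,cv2.COLOR_RGB2HSV)
    g=cv2.inRange(h,*map(np.array,G[col])); t=cv2.inRange(h,(4,95,70),(10,230,255))
    best=[]
    for cnt in cv2.findContours(g,0,2)[0]:
        A=cv2.contourArea(cnt)
        if A<15: continue
        one=cv2.drawContours(np.zeros_like(g),[cnt],-1,255,-1)
        near=cv2.dilate(one,np.ones((5,5)))
        n,l=cv2.connectedComponents(cv2.morphologyEx(t,2,np.ones((3,3)))|0)
        u=one.copy()
        a,l=cv2.connectedComponents(cv2.morphologyEx(one|t,3,np.ones((5,5))))
        lab=np.unique(l[(one>0)&(l>0)])
        for k in lab:
            m=(l==k).astype(np.uint8); c2=max(cv2.findContours(m,0,2)[0],key=cv2.contourArea).reshape(-1,2)
            W=plane(C,c2,z)[:,:2]
            r=cv2.minAreaRect((W*1000).astype(np.float32)); (cx,cy),(a_,b_),th=r
            L,S=max(a_,b_),min(a_,b_); th=th if a_>=b_ else th+90
            e=abs(L-66)+abs(S-30)
            if zone is not None: e+=np.hypot(cx-zone[0]*1e3,cy-zone[1]*1e3)*.1
            best.append((round(e),round(cx),round(cy),round((th+90)%180-90),round(L),round(S),np.mean(c2,0).round().tolist()))
    best.sort(key=lambda b:b[0]); return best[:2]
E
python3 - <<'E'
from h import *
s=dict(position=np.array([0.43411966,-0.35555137,0.24805165]),tool_rot=env.observe()['tool_rot'])
im=np.load('w1.npy');C=cam('wrist',s)
for c in G: print(c,bar(im,C,c))
t=np.load('top0.npy');C=cam('top')
for c in G: print(c,bar(t,C,c))
E
```

```text
white [(1, 427, -252, -41, 66, 30, [183.0, 136.0]), (30, 689, -448, -61, 46, 41, [418.0, 23.0])]
blue [(1, 546, -256, 53, 65, 30, [225.0, 50.0])]
green [(5, 551, -359, -32, 63, 28, [303.0, 84.0])]
amber [(3, 417, -369, -10, 64, 30, [260.0, 183.0])]
white [(3, 424, -253, -43, 64, 31, [332.0, 217.0]), (7, 640, 336, -90, 65, 36, [131.0, 142.0])]
blue [(8, 544, -256, 54, 59, 29, [332.0, 176.0]), (39, 271, 372, -67, 69, 66, [114.0, 270.0])]
green [(7, 550, -363, -27, 59, 30, [369.0, 173.0])]
amber [(7, 416, -372, -7, 64, 35, [373.0, 219.0]), (34, 397, -368, -13, 33, 29, [372.0, 228.0])]
```

```bash
python3 - <<'E'
from h import *
t=np.load('top0.npy');C=cam('top');sc=np.load('scene0.npy');S=cam('scene')
h=cv2.cvtColor(t,cv2.COLOR_RGB2HSV); hs=cv2.cvtColor(sc,cv2.COLOR_RGB2HSV)
def comp(m,roi):
    z=np.zeros_like(m); x0,y0,x1,y1=roi; z[y0:y1,x0:x1]=m[y0:y1,x0:x1]
    z=cv2.morphologyEx(z,cv2.MORPH_OPEN,np.ones((2,2)))
    return max(cv2.findContours(z,0,2)[0],key=cv2.contourArea).reshape(-1,2)
def rect(c,C,z):
    W=plane(C,c,z)[:,:2]*1000; r=cv2.minAreaRect(W.astype(np.float32)); print(z,[np.round(a,1) for a in r],W.min(0).round(),W.max(0).round())
c=comp(cv2.inRange(h,(8,210,150),(16,255,255)),(120,155,185,225)); print('flap',c.min(0),c.max(0)); rect(c,C,.158)
y=comp(cv2.inRange(h,(20,180,120),(32,255,255)),(95,165,125,225)); print('label'); rect(y,C,.16)
b=comp(cv2.inRange(h,(100,120,40),(125,255,255)),(95,155,190,225)); print('blue',b.min(0),b.max(0)); rect(b,C,.16)
r=comp(cv2.inRange(h,(0,200,100),(6,255,255))|cv2.inRange(h,(174,200,100),(180,255,255)),(240,170,285,210)); print('red',r.min(0),r.max(0)); rect(r,C,.1); rect(r,C,.115)
g=comp(cv2.inRange(h,(0,0,100),(180,70,255)),(200,165,262,215)); print('cup',g.min(0),g.max(0)); rect(g,C,.06)
e=cv2.approxPolyDP(g.reshape(-1,1,2),4,True).reshape(-1,2); print(e.tolist()); print(plane(C,e,.06).round(3).tolist())
bd=comp(cv2.inRange(h,(14,60,170),(24,160,255)),(200,150,280,225)); print('board',cv2.minEnclosingCircle((plane(C,bd,.01)[:,:2]*1000).astype(np.float32)))
rs=comp(cv2.inRange(hs,(0,200,80),(6,255,255))|cv2.inRange(hs,(174,200,80),(180,255,255)),(235,180,265,220)); print('reds',rs.min(0),rs.max(0))
e=cv2.boxPoints(cv2.minAreaRect(rs)); print(e.round().tolist())
# lid tongue, triangulate lid
lb=comp(cv2.inRange(hs,(0,0,0),(180,255,40)),(280,215,312,250)); print('patch scene',lb.mean(0),lb.min(0),lb.max(0))
save('c3',cv2.resize(t[130:235,95:275],(800,467),interpolation=cv2.INTER_CUBIC))
E
```

```text
flap [132 170] [168 212]
0.158 [array([485.1, 240.2]), array([110.5,  94.1]), np.float64(1.3)] [430. 192.] [541. 286.]
label
0.16 [array([482.1, 336.8]), array([95.4, 26.3]), np.float64(1.9)] [435. 322.] [530. 351.]
blue [104 164] [182 220]
0.16 [array([483.6, 258.6]), array([149. , 204.2]), np.float64(1.7)] [409. 155.] [556. 363.]
red [257 187] [270 198]
0.1 [array([487.3, -56.7]), array([30.3, 35.6]), np.float64(0.0)] [472. -74.] [502. -39.]
0.115 [array([485.7, -56.9]), array([29.9, 35.2]), np.float64(0.0)] [471. -74.] [501. -39.]
cup [207 173] [258 210]
0.06 [array([495.5,  31.3]), array([140.3,  96.1]), np.float64(84.9)] [442. -41.] [547. 103.]
[[210, 174], [207, 205], [255, 210], [258, 177]]
[[0.544, 0.096, 0.06], [0.456, 0.103, 0.06], [0.442, -0.032, 0.06], [0.536, -0.04, 0.06]]
board ((573.6524658203125, -8.352752685546875), 97.48743438720703)
reds [245 191] [259 214]
[[244.0, 193.0], [255.0, 190.0], [260.0, 212.0], [249.0, 214.0]]
patch scene [295.16666667 234.16666667] [288 225] [304 245]
```

View pics/c3.png

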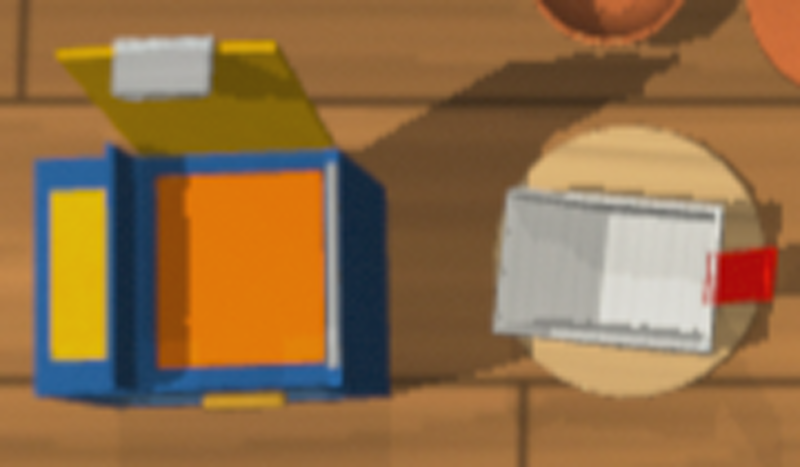

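>>> jog_arm([
  [-0.005,-0.004,-0.04],
  [-0.004,-0.004,-0.04],
  [-0.004,-0.003,-0.04],
  [-0.004,-0.003,-0.03],
  [0,0,0],
], hand=[0.05,0.05,0.05,0.05,0.05], yaw=[-0.157,-0.157,-0.157,-0.157,0], grip_force=50)

```text
time_s: 1.45
position: [0.4139, -0.3719, 0.0967]
tool_rot: [[0.987, -0.163, -0.003], [-0.163, -0.987, 0.004], [-0.003, -0.003, -1.0]]
ft_force: [0.4, 0.2, 0.5]
grip_width: 0.0502
gripper_force: 0.0
```

```bash
python3 - <<'E'
from h import *
s,im=grab('wrist'); C=cam('wrist',s); print(s['position'].round(4),s['q'].round(1),np.degrees(np.arctan2(*s['tool_rot'][1::-1,1])))
for c in G: print(c,bar(im,C,c))
C=cam('top'); print(plane(C,[[234.9,188.8]],.01))
E
```

```text
[ 0.4139 -0.3719  0.0967] [-54.1  31.4  85.7  -0.   63.2  45.3] -99.38935744829402
white [(6, 427, -254, -40, 70, 32, [117.0, 209.0]), (47, 364, -134, -67, 38, 11, [26.0, 289.0])]
blue [(4, 545, -258, 54, 69, 30, [74.0, 61.0])]
green [(13, 546, -357, -32, 53, 31, [203.0, 42.0])]
amber [(1, 418, -370, -9, 65, 30, [253.0, 186.0])]
[[0.50760978 0.02827242 0.01      ]]
```

>>> jog_arm([
  [0.004,0.002,-0.035],
  [0,0,-0.035],
  [0,0,-0.007],
  [0,0,0],
  [0,0,0],
], hand=[0.05,0.05,0.05,0.02,0.02], yaw=[0,0,0,0,0], grip_force=50)

```text
time_s: 2.12
position: [0.4201, -0.3704, 0.0232]
tool_rot: [[0.987, -0.162, 0.002], [-0.162, -0.987, -0.003], [0.002, 0.002, -1.0]]
ft_force: [-0.5, -0.4, -0.4]
grip_width: 0.0284
gripper_force: 49.3
```

>>> jog_arm([
  [0,0,0],
  [0,0,0.05],
  [0,0,0.055],
  [0.01,0.04,0.04],
  [0.01,0.05,0.01],
], hand=[0.02,0.02,0.02,0.02,0.02], yaw=[0,0,0,0.16,0.16])

```text
time_s: 2.75
position: [0.4403, -0.2797, 0.1797]
tool_rot: [[0.987, 0.16, 0.004], [0.16, -0.987, -0.004], [0.004, 0.005, -1.0]]
ft_force: [0.0, 0.8, -0.9]
grip_width: 0.0282
gripper_force: 49.8
```

>>> jog_arm([
  [0.008,0.048,0],
  [0.008,0.048,0],
  [0.008,0.048,0],
  [0.008,0.048,0],
  [0.008,0.048,0],
], hand=[0.02,0.02,0.02,0.02,0.02], yaw=[0.165,0.165,0.165,0.165,0.165])

```text
time_s: 3.38
position: [0.4796, -0.0381, 0.1772]
tool_rot: [[0.551, 0.835, 0.001], [0.835, -0.551, -0.0], [0.0, 0.001, -1.0]]
ft_force: [0.7, 0.0, -0.4]
grip_width: 0.0286
gripper_force: 49.8
```

>>> jog_arm([
  [0.005,0.047,0],
  [0,0,0],
  [0,0,0],
  [0,0,0],
  [0,0,0],
], hand=[0.02,0.02,0.02,0.02,0.02], yaw=[0.165,0.165,0.165,0,0])

```text
time_s: 4.0
position: [0.4845, 0.0073, 0.1767]
tool_rot: [[0.097, 0.995, 0.001], [0.995, -0.097, -0.0], [-0.0, 0.001, -1.0]]
ft_force: [0.3, -1.2, -0.2]
grip_width: 0.0285
gripper_force: 49.8
```

```bash
python3 - <<'E'
from h import *
s,im=grab('wrist'); save('w2',im); np.save('w2.npy',im); print(s['position'].round(4),np.degrees(np.arctan2(*s['tool_rot'][1::-1,1])))
C=cam('wrist',s)
o=np.array([.4943,.0238,.01]);a=np.radians(84.9);R=np.array([[np.cos(a),-np.sin(a),0],[np.sin(a),np.cos(a),0],[0,0,1]])
P=np.array([[-60,-46,50],[-60,46,50],[66,46,60],[66,-46,60],[78,-46,40],[78,46,40],[-96,-17,105.6],[-96,17,105.6]])/1e3
print(proj(C,P@R.T+o).round().tolist())
E
```

```text
[0.4845 0.0073 0.1767] -5.571072614253227
[[310.0, 234.0], [218.0, 235.0], [209.0, 101.0], [321.0, 100.0], [316.0, 87.0], [212.0, 87.0], [286.0, 302.0], [246.0, 303.0]]
```

View pics/w2.png

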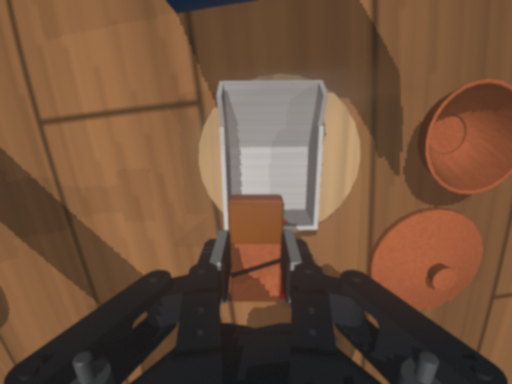

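```bash
python3 - <<'E'
from h import *
im=np.load('w2.npy'); s=env.observe(); C=cam('wrist',s)
h=cv2.cvtColor(im,cv2.COLOR_RGB2HSV); m=cv2.inRange(h,(0,0,90),(180,50,255)); m[215:]=0; m[:,:200]=0; m[:,340:]=0
c=max(cv2.findContours(m,0,2)[0],key=cv2.contourArea).reshape(-1,2)
for v in(95,110,130,150,170,190,205):
    r=c[c[:,1]==v]; print(v,r[:,0].min(),r[:,0].max(), plane(C,[[r[:,0].min(),v],[r[:,0].max()+1,v]],.062)[:,:2].round(4).tolist())
print('lip',c[:,1].min(),plane(C,[[272,c[:,1].min()]],.05)); print('back',plane(C,[[222,231],[318,231]],.06))
E
```

```text
Traceback (most recent call last):
ValueError: zero-size array to reduction operation minimum which has no identity
```

```bash
python3 - <<'E'
from h import *
im=np.load('w2.npy'); s=env.observe(); C=cam('wrist',s)
h=cv2.cvtColor(im,cv2.COLOR_RGB2HSV); m=cv2.inRange(h,(0,0,90),(180,60,255)); m[225:]=0; m[:,:205]=0; m[:,:]=cv2.morphologyEx(m,3,np.ones((3,3))); m[:,340:]=0
ys,xs=np.where(m>0); print(ys.min(),ys.max())
for v in(90,100,120,140,160,180,200,215):
    r=xs[ys==v]
    if len(r): print(v,r.min(),r.max(), plane(C,[[r.min(),v],[r.max()+1,v]],.06)[:,:2].round(4).tolist())
print('lip',plane(C,[[272,81]],.05)); print('back',plane(C,[[222,231],[318,231]],.06))
E
```

```text
79 224
90 217 326 [[0.461, 0.1021], [0.554, 0.0934]]
100 217 326 [[0.4599, 0.0941], [0.5538, 0.0852]]
120 220 323 [[0.4603, 0.0772], [0.5507, 0.0687]]
140 220 323 [[0.458, 0.06], [0.5503, 0.0513]]
160 221 321 [[0.4565, 0.0421], [0.548, 0.0333]]
180 222 320 [[0.4549, 0.0234], [0.5466, 0.0145]]
200 223 319 [[0.4533, 0.0038], [0.5452, -0.0051]]
215 223 318 [[0.4512, -0.0115], [0.5439, -0.0205]]
lip [[0.50863157 0.10561731 0.05      ]]
back [[ 0.44795274 -0.02829881  0.06      ]
 [ 0.54251419 -0.03751811  0.06      ]]
```

>>> jog_arm([
  [0.007,0.003,-0.035],
  [0,0,-0.045],
  [0,0,-0.045],
  [0,0,0],
  [0,0,0],
], hand=[0.02,0.02,0.02,0.02,0.038], yaw=[0.008,0,0,0,0])

```text
time_s: 4.68
position: [0.4923, 0.0101, 0.0527]
tool_rot: [[0.087, 0.996, 0.002], [0.996, -0.087, -0.0], [-0.0, 0.002, -1.0]]
ft_force: [0.7, 1.0, -1.1]
grip_width: 0.0377
gripper_force: 0.0
```

>>> jog_arm([
  [0,0,0],
  [0,0,0.05],
  [0,0,0.05],
  [-0.01,-0.04,0.03],
  [-0.01,-0.055,0],
], hand=[0.038,0.038,0.038,0.05,0.05], yaw=[0,0,0,0.15,0.15])

```text
time_s: 5.3
position: [0.4723, -0.0854, 0.1851]
tool_rot: [[-0.219, 0.976, 0.007], [0.976, 0.219, -0.003], [-0.005, 0.006, -1.0]]
ft_force: [0.4, -0.9, -1.0]
grip_width: 0.0502
gripper_force: 0.0
```

```bash
python3 - <<'E'
from h import *
s,im=grab('top');C=cam('top'); print(s['position'].round(4),np.degrees(np.arctan2(*s['tool_rot'][1::-1,1])))
for c in G: print(c,bar(im,C,c))
E
```

```text
[ 0.4723 -0.0854  0.1851] 12.678800427194657
white [(5, 425, -252, -45, 62, 30, [331.0, 219.0]), (7, 640, 336, -90, 65, 36, [131.0, 142.0])]
blue [(5, 544, -255, 56, 62, 30, [333.0, 178.0]), (13, 290, 387, -53, 60, 23, [110.0, 264.0])]
green [(3, 550, -360, -34, 63, 30, [368.0, 175.0])]
amber [(29, 413, -244, -45, 39, 28, [329.0, 221.0]), (29, 535, -266, 53, 40, 28, [336.0, 179.0])]
```

>>> jog_arm([
  [-0.012,-0.042,-0.02],
  [-0.011,-0.042,-0.03],
  [-0.011,-0.042,-0.03],
  [-0.011,-0.042,-0.03],
  [0,0,0],
], hand=[0.05,0.05,0.05,0.05,0.05], yaw=[0.156,0.156,0.156,0.156,0])

```text
time_s: 5.98
position: [0.4256, -0.2547, 0.0707]
tool_rot: [[-0.741, 0.671, -0.001], [0.671, 0.741, 0.001], [0.001, -0.0, -1.0]]
ft_force: [0.0, 1.5, 0.6]
grip_width: 0.0502
gripper_force: 0.0
```

```bash
python3 - <<'E'
from h import *
s,im=grab('wrist');C=cam('wrist',s); print(s['position'].round(4),np.degrees(np.arctan2(*s['tool_rot'][1::-1,1])))
for c in('white','green','blue'): print(c,bar(im,C,c))
E
```

```text
[ 0.4256 -0.2547  0.0707] 47.85529274889184
white [(1, 424, -250, -41, 66, 29, [262.0, 213.0]), (89, 374, -133, -67, 5, 3, [344.0, 37.0])]
green []
blue []
```

>>> jog_arm([
  [0,0.003,-0.03],
  [0,0,-0.021],
  [0,0,0],
  [0,0,0],
  [0,0,0],
], hand=[0.05,0.05,0.02,0.02,0.02], yaw=[0.012,0,0,0,0])

```text
time_s: 6.65
position: [0.4271, -0.2498, 0.0215]
tool_rot: [[-0.751, 0.66, 0.002], [0.66, 0.751, -0.002], [-0.002, -0.0, -1.0]]
ft_force: [-0.5, 0.1, -0.1]
grip_width: 0.0283
gripper_force: 49.5
```

>>> jog_arm([
  [0,0,0.05],
  [0,0,0.055],
  [0.01,0.03,0.05],
  [0.015,0.05,0],
  [0.015,0.05,0],
], hand=[0.02,0.02,0.02,0.02,0.02], yaw=[0,0,-0.155,-0.155,-0.155])

```text
time_s: 7.28
position: [0.4669, -0.1184, 0.1767]
tool_rot: [[-0.37, 0.929, 0.002], [0.929, 0.37, -0.001], [-0.002, 0.002, -1.0]]
ft_force: [0.4, -0.1, -0.7]
grip_width: 0.0284
gripper_force: 49.8
```

>>> jog_arm([
  [0.015,0.05,0],
  [0.015,0.05,0],
  [0.012,0.03,0],
  [0,0,0],
  [0,0,0],
], hand=[0.02,0.02,0.02,0.02,0.02], yaw=[-0.155,-0.155,-0.155,0,0])

```text
time_s: 7.9
position: [0.5083, 0.0099, 0.1756]
tool_rot: [[0.078, 0.997, 0.0], [0.997, -0.078, -0.0], [-0.0, 0.0, -1.0]]
ft_force: [-0.8, -0.7, -0.8]
grip_width: 0.0282
gripper_force: 49.8
```

```bash
python3 - <<'E'
from h import *
s,im=grab('wrist');print(s['position'].round(4),np.degrees(np.arctan2(*s['tool_rot'][1::-1,1])));save('w3',im)
E
```

```text
[0.5083 0.0099 0.1756] -4.482832915650084
```

View pics/w3.png

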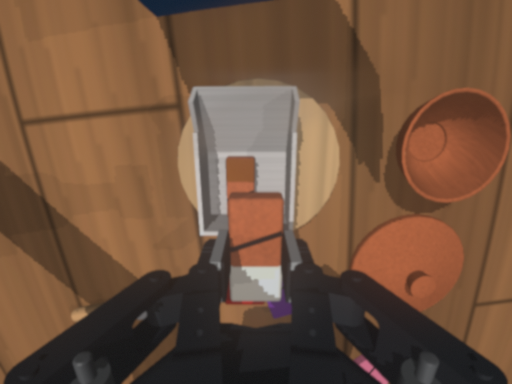

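>>> jog_arm([
  [0,0,-0.03],
  [0,0,-0.045],
  [0,0,-0.04],
  [0,0,0],
  [0,0,0],
], hand=[0.02,0.02,0.02,0.02,0.038], yaw=[-0.012,0,0,0,0])

```text
time_s: 8.57
position: [0.5091, 0.0097, 0.0617]
tool_rot: [[0.092, 0.996, 0.002], [0.996, -0.092, -0.0], [-0.0, 0.002, -1.0]]
ft_force: [-1.5, -0.9, -0.8]
grip_width: 0.0378
gripper_force: 0.6
```

>>> jog_arm([
  [0,0,0],
  [0,0,0.05],
  [0,0,0.05],
  [0.01,-0.04,0.03],
  [0.01,-0.055,0],
], hand=[0.038,0.038,0.038,0.05,0.05], yaw=[0,0,0,0.15,0.15])

```text
time_s: 9.2
position: [0.5299, -0.0853, 0.1947]
tool_rot: [[-0.214, 0.977, 0.008], [0.977, 0.214, -0.003], [-0.005, 0.007, -1.0]]
ft_force: [0.7, 0.6, -1.1]
grip_width: 0.05
gripper_force: 0.0
```

>>> jog_arm([
  [0.005,-0.058,0],
  [0.005,-0.058,-0.01],
  [0.005,-0.055,-0.01],
  [0.005,-0.055,-0.01],
  [0.005,-0.05,0],
], hand=[0.05,0.05,0.05,0.05,0.05], yaw=[0.156,0.156,0.156,0.156,0.15])

```text
time_s: 9.82
position: [0.5533, -0.3626, 0.1611]
tool_rot: [[-0.834, 0.551, 0.001], [0.551, 0.834, -0.001], [-0.001, -0.0, -1.0]]
ft_force: [0.2, -0.1, 0.5]
grip_width: 0.0504
gripper_force: 0.0
```

```bash
python3 - <<'E'
from h import *
s,im=grab('wrist');C=cam('wrist',s); print(s['position'].round(4),np.degrees(np.arctan2(*s['tool_rot'][1::-1,1])))
for c in('green','blue'): print(c,bar(im,C,c))
s,im=grab('top');C=cam('top')
for c in('green','blue'): print(c,bar(im,C,c))
E
```

```text
[ 0.5533 -0.3626  0.1611] 56.53419456508468
green [(3, 551, -359, -33, 65, 28, [254.0, 188.0])]
blue [(2, 546, -256, 52, 64, 30, [339.0, 122.0])]
green []
blue [(9, 545, -255, 56, 58, 29, [331.0, 176.0]), (39, 271, 372, -67, 69, 66, [114.0, 270.0])]
```

>>> jog_arm([
  [-0.003,0.003,-0.047],
  [0,0,-0.047],
  [0,0,-0.047],
  [0,0,0],
  [0,0,0],
], hand=[0.05,0.05,0.05,0.02,0.02], yaw=[0.015,0,0,0,0])

```text
time_s: 10.55
position: [0.551, -0.3576, 0.0207]
tool_rot: [[-0.84, 0.543, 0.001], [0.543, 0.84, -0.001], [-0.002, -0.0, -1.0]]
ft_force: [-0.3, -0.4, -0.8]
grip_width: 0.0287
gripper_force: 52.3
```

>>> jog_arm([
  [0,0,0],
  [0,0,0.05],
  [0,0,0.055],
  [-0.005,0.02,0.05],
  [-0.008,0.053,0],
], hand=[0.02,0.02,0.02,0.02,0.02], yaw=[0,0,0,-0.155,-0.155])

```text
time_s: 11.18
position: [0.5385, -0.2861, 0.1792]
tool_rot: [[-0.628, 0.778, 0.008], [0.778, 0.628, -0.006], [-0.01, 0.002, -1.0]]
ft_force: [0.8, 0.7, -1.9]
grip_width: 0.0281
gripper_force: 52.5
```

>>> jog_arm([
  [-0.008,0.055,0],
  [-0.008,0.055,0],
  [-0.008,0.055,0],
  [-0.008,0.055,0],
  [-0.008,0.05,0],
], hand=[0.02,0.02,0.02,0.02,0.02], yaw=[-0.16,-0.16,-0.16,-0.16,-0.16])

```text
time_s: 11.8
position: [0.497, -0.0127, 0.1752]
tool_rot: [[0.118, 0.993, 0.001], [0.993, -0.118, -0.0], [-0.0, 0.001, -1.0]]
ft_force: [0.4, 0.1, -0.1]
grip_width: 0.0281
gripper_force: 52.4
```

>>> jog_arm([
  [-0.002,0.025,0],
  [0,0,0],
  [0,0,0],
  [0,0,0],
  [0,0,0],
], hand=[0.02,0.02,0.02,0.02,0.02], yaw=[0,0,0,0,0])

```text
time_s: 12.42
position: [0.4956, 0.0096, 0.1743]
tool_rot: [[0.114, 0.993, -0.0], [0.993, -0.114, -0.0], [-0.0, -0.0, -1.0]]
ft_force: [1.5, 0.1, -0.4]
grip_width: 0.029
gripper_force: 52.4
```

```bash
python3 - <<'E'
from h import *
s,im=grab('wrist');print(s['position'].round(4),np.degrees(np.arctan2(*s['tool_rot'][1::-1,1])));save('w4',im[60:330,140:360])
E
```

```text
[0.4956 0.0096 0.1743] -6.541995723747928
```

View pics/w4.png

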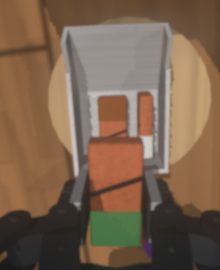

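>>> jog_arm([
  [-0.002,0,-0.03],
  [0,0,-0.045],
  [0,0,-0.03],
  [0,0,0],
  [0,0,0],
], hand=[0.02,0.02,0.02,0.02,0.038], yaw=[0.02,0,0,0,0])

```text
time_s: 13.1
position: [0.4942, 0.0101, 0.0704]
tool_rot: [[0.093, 0.996, 0.002], [0.996, -0.093, -0.001], [-0.0, 0.002, -1.0]]
ft_force: [0.1, -0.4, 0.4]
grip_width: 0.038
gripper_force: 0.0
```

>>> jog_arm([
  [0,0,0],
  [0,0,0.05],
  [0,0,0.05],
  [0.01,-0.04,0.01],
  [0.01,-0.055,0],
], hand=[0.038,0.038,0.038,0.05,0.05], yaw=[0,0,0,-0.11,-0.11])

```text
time_s: 13.72
position: [0.5143, -0.0852, 0.1819]
tool_rot: [[0.309, 0.951, 0.004], [0.951, -0.309, -0.002], [-0.0, 0.005, -1.0]]
ft_force: [0.9, 0.1, -0.3]
grip_width: 0.0495
gripper_force: 0.0
```

>>> jog_arm([
  [0.01,-0.055,0],
  [0.01,-0.055,-0.01],
  [0.01,-0.055,-0.02],
  [0,0,0],
  [0,0,0],
], hand=[0.05,0.05,0.05,0.05,0.05], yaw=[-0.11,-0.11,-0.11,0,0])

```text
time_s: 14.35
position: [0.5435, -0.2493, 0.1501]
tool_rot: [[0.599, 0.801, 0.001], [0.801, -0.599, -0.0], [0.0, 0.001, -1.0]]
ft_force: [0.3, 0.2, 1.2]
grip_width: 0.05
gripper_force: 0.0
```

```bash
python3 - <<'E'
from h import *
s,im=grab('wrist');C=cam('wrist',s); print(s['position'].round(4),np.degrees(np.arctan2(*s['tool_rot'][1::-1,1])))
for c in G: print(c,bar(im,C,c))
E
```

```text
[ 0.5435 -0.2493  0.1501] -36.81159982969948
white [(46, 716, -428, 29, 92, 50, [474.0, 221.0]), (47, 484, 4, -17, 42, 6, [30.0, 14.0])]
blue [(1, 548, -253, 53, 65, 30, [259.0, 185.0])]
green [(38, 475, 10, -42, 39, 19, [18.0, 12.0])]
amber []
```

>>> jog_arm([
  [0.003,-0.005,-0.04],
  [0,0,-0.045],
  [0,0,-0.045],
  [0,0,0],
  [0,0,0],
], hand=[0.05,0.05,0.05,0.02,0.02], yaw=[0,0,0,0,0])

```text
time_s: 15.02
position: [0.547, -0.2538, 0.0205]
tool_rot: [[0.598, 0.801, 0.001], [0.801, -0.598, -0.001], [0.0, 0.001, -1.0]]
ft_force: [-0.7, 0.5, -0.4]
grip_width: 0.0284
gripper_force: 52.4
```

>>> jog_arm([
  [0,0,0],
  [0,0,0.055],
  [0,0,0.055],
  [-0.005,0.02,0.05],
  [-0.01,0.053,0],
], hand=[0.02,0.02,0.02,0.02,0.02], yaw=[0,0,0,0.11,0.11])

```text
time_s: 15.65
position: [0.5328, -0.1827, 0.1839]
tool_rot: [[0.409, 0.912, 0.008], [0.912, -0.409, -0.005], [-0.001, 0.01, -1.0]]
ft_force: [-0.2, 1.5, -0.6]
grip_width: 0.0284
gripper_force: 52.6
```

>>> jog_arm([
  [-0.01,0.053,0],
  [-0.01,0.053,0],
  [-0.01,0.053,0],
  [-0.005,0.031,0],
  [0,0,0],
], hand=[0.02,0.02,0.02,0.02,0.02], yaw=[0.11,0.11,0.11,0,0])

```text
time_s: 16.27
position: [0.4959, 0.0102, 0.1802]
tool_rot: [[0.09, 0.996, 0.001], [0.996, -0.09, -0.0], [-0.0, 0.001, -1.0]]
ft_force: [-0.2, -0.6, -0.8]
grip_width: 0.0285
gripper_force: 52.5
```

```bash
python3 - <<'E'
from h import *
s,im=grab('wrist');print(s['position'].round(4),np.degrees(np.arctan2(*s['tool_rot'][1::-1,1])),s['grip_width']);save('w5',cv2.resize(im[60:330,140:360],None,fx=2,fy=2))
E
```

```text
[0.4959 0.0102 0.1802] -5.1396165080337015 0.02853467315918504
```

View pics/w5.png

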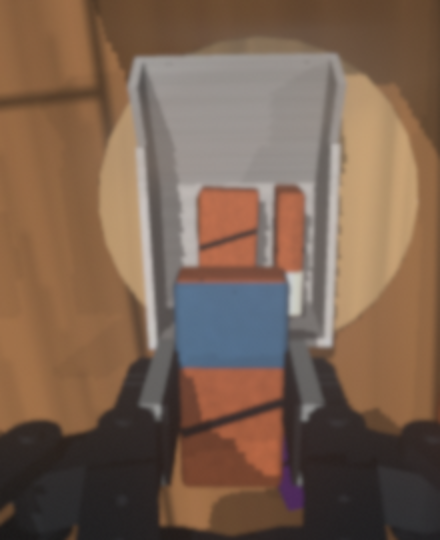

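>>> jog_arm([
  [0.002,0,-0.03],
  [0,0,-0.045],
  [0,0,-0.03],
  [0,0,0],
  [0,0,0],
], hand=[0.02,0.02,0.02,0.02,0.038], yaw=[0,0,0,0,0])

```text
time_s: 16.95
position: [0.4994, 0.0076, 0.0756]
tool_rot: [[0.094, 0.996, 0.002], [0.996, -0.094, -0.001], [-0.0, 0.002, -1.0]]
ft_force: [-0.5, 0.0, 0.6]
grip_width: 0.0379
gripper_force: 0.0
```

>>> jog_arm([
  [0,0,0],
  [0,0,0.05],
  [0,0,0.055],
  [-0.002,-0.035,0],
  [-0.002,-0.034,0],
], hand=[0.038,0.038,0.038,0.06,0.06], yaw=[0,0,0,0,0])

```text
time_s: 17.58
position: [0.4948, -0.0614, 0.1812]
tool_rot: [[0.092, 0.996, 0.003], [0.996, -0.092, -0.001], [-0.001, 0.004, -1.0]]
ft_force: [0.3, 0.4, 0.1]
grip_width: 0.0601
gripper_force: 0.0
```

```bash
python3 - <<'E'
from h import *
s,im=grab('wrist');print(s['position'].round(4),np.degrees(np.arctan2(*s['tool_rot'][1::-1,1])))
save('w6',cv2.resize(im[20:,120:400],None,fx=1.6,fy=1.6)); np.save('w6.npy',im); C=cam('wrist',s)
h=cv2.cvtColor(im,cv2.COLOR_RGB2HSV); r=cv2.inRange(h,(0,200,80),(5,255,255))|cv2.inRange(h,(175,200,80),(180,255,255))
c=max(cv2.findContours(r,0,2)[0],key=cv2.contourArea).reshape(-1,2); b=cv2.boxPoints(cv2.minAreaRect(c)); print(b.round().tolist()); print(plane(C,b,.1156).round(4).tolist())
s,im=grab('top'); save('t2',cv2.resize(im[150:230,180:290],None,fx=5,fy=5,interpolation=2))
E
```

```text
[ 0.4948 -0.0614  0.1812] -5.265373787878492
[[252.0, 220.0], [252.0, 220.0], [252.0, 220.0], [252.0, 220.0]]
[[0.4919, -0.0662, 0.1156], [0.4919, -0.0662, 0.1156], [0.4919, -0.0662, 0.1156], [0.4919, -0.0662, 0.1156]]
```

View pics/w6.png

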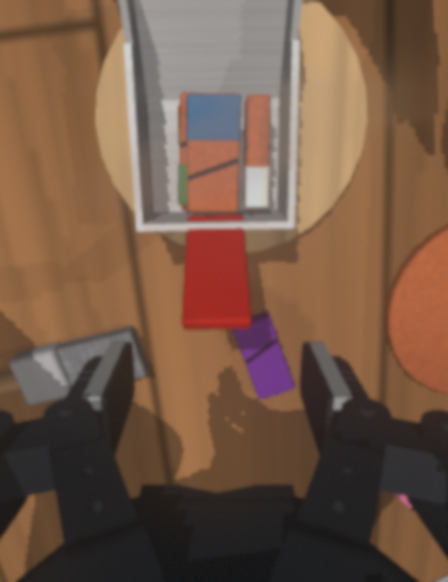

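```bash
python3 - <<'E'
from h import *
C=cam('top');f=lambda u,v,z:plane(C,[[95+u/4.444,130+v/4.444]],z)[0].round(3)
print('lid front edge',[f(160,45,z).tolist() for z in(.29,.31,.32)]); print('hinge side', f(235,150,.165))
# patch in scene: ray meets bin x-z plane at lid centre y=.242
S=cam('scene'); p,d=ray(S,[[295,234]]); d=d[0]; P=p+d*((.242-p[1])/d[1]); print('patch',P)
# bin front face etc from wrist view w2: flap corners unavailable
s,im=grab('wrist'); print(s['q'].round())
E
```

```text
lid front edge [[0.592, 0.256, 0.29], [0.588, 0.25, 0.31], [0.586, 0.247, 0.32]]
hinge side [0.556 0.246 0.165]
patch [0.58063614 0.242      0.27396865]
[-21.  20.  89.  -0.  71. -15.]
```

>>> jog_arm([
  [0,0.001,-0.04],
  [0,0,-0.043],
  [0,0,0],
  [0,0,0],
  [0,0,0],
], hand=[0.06,0.06,0.06,0.02,0.02], yaw=[0,0,0,0,0], grip_force=20)

```text
time_s: 18.35
position: [0.4953, -0.0597, 0.0982]
tool_rot: [[0.092, 0.996, 0.003], [0.996, -0.092, -0.001], [-0.001, 0.003, -1.0]]
ft_force: [0.2, -0.3, 5.3]
grip_width: 0.0336
gripper_force: 20.5
```

>>> jog_arm([
  [0,0,0],
  [0,0,0],
  [0,0.008,0.008],
  [0.001,0.009,0.008],
  [0,0,0],
], hand=[0.02,0.02,0.02,0.02,0.02], yaw=[0,0,0,0,0])

```text
time_s: 18.98
position: [0.4958, -0.0418, 0.1131]
tool_rot: [[0.092, 0.996, 0.001], [0.996, -0.092, -0.0], [-0.0, 0.001, -1.0]]
ft_force: [0.3, 0.7, -1.9]
grip_width: 0.0337
gripper_force: 21.0
```

```bash
python3 - <<'E'
from h import *
s,im=grab('scene'); print(s['ft_force'],s['wrist_torque'],s['position'])
save('s2',cv2.resize(im[150:320,210:400],None,fx=3.5,fy=3.5))
E
```

```text
[ 0.3304892   0.7481661  -1.93746491] [-0.12704647 -0.07920079 -0.01546196] [ 0.49581346 -0.04184842  0.11308024]
```

View pics/s2.png

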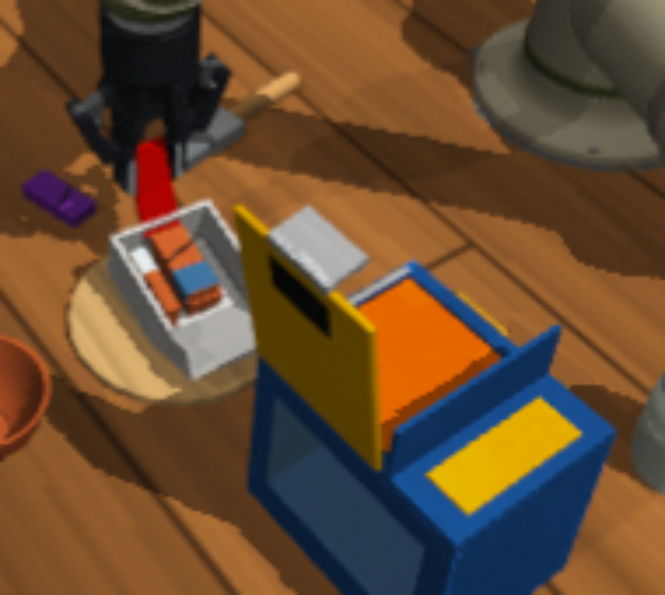

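>>> jog_arm([
  [0.001,0.01,0.007],
  [0.001,0.01,0.006],
  [0.001,0.011,0.005],
  [0.001,0.011,0.005],
  [0,0,0],
], hand=[0.02,0.02,0.02,0.02,0.02], yaw=[0,0,0,0,0])

```text
time_s: 19.65
position: [0.4996, 0.0003, 0.1357]
tool_rot: [[0.091, 0.996, 0.001], [0.996, -0.091, -0.0], [-0.0, 0.001, -1.0]]
ft_force: [0.3, -0.1, -4.0]
grip_width: 0.0338
gripper_force: 20.8
```

```bash
python3 - <<'E'
from h import *
s,im=grab('scene'); print(s['ft_force'],s['wrist_torque'],s['position'])
save('s3',im); s,w=grab('wrist'); save('w7',w); np.save('w7.npy',w)
h=cv2.cvtColor(w,cv2.COLOR_RGB2HSV); m=cv2.inRange(h,(0,0,90),(180,50,255))
for u in(215,235,255,275,300): print(u,''.join('#' if x else '.' for x in m[:240:4,u]))
E
```

```text
[ 0.26816464 -0.11190385 -4.02707749] [-0.3046761   0.00539233 -0.00589504] [4.99646374e-01 2.52888269e-04 1.35664374e-01]
215 ###################################################.......##
235 #######################...........................#.........
255 #######################...........................#.........
275 #######################........#...............#..#.........
300 ########################..............##############........
```

```bash
cat >> h.py <<'E'
def cuppts(s,th,P,psi):
    """cup points (x,y,z mm) -> world, for grip at TCP, tilt th deg, cup heading psi deg"""
    P=np.array(P,float)/1e3-[-.087,0,.090]; t,a=np.radians(th),np.radians(psi)
    f=P[:,0]*np.cos(t)+P[:,2]*np.sin(t); z=-P[:,0]*np.sin(t)+P[:,2]*np.cos(t)
    F=np.array([np.cos(a),np.sin(a),0]);L=np.array([-np.sin(a),np.cos(a),0])
    return s['position']+[0,0,.002]+f[:,None]*F+P[:,1:2]*L+z[:,None]*[0,0,1]
E
python3 - <<'E'
from h import *
w=np.load('w7.npy'); s=env.observe(); psi=np.degrees(np.arctan2(*s['tool_rot'][1::-1,1]))+90; C=cam('wrist',s);S=cam('scene')
for th in(0,10,20,25,30,35,40): 
    Q=cuppts(s,th,[[78,0,40],[16,0,4],[-58,0,50],[16,0,0]],psi); print(th,proj(C,Q)[:3].round().tolist(),proj(S,Q)[0].round(),Q[[0,3],2].round(3))
h=cv2.cvtColor(w,cv2.COLOR_RGB2HSV)
print([tuple(int(q) for q in h[v,245]) for v in range(0,260,8)])
print([tuple(int(q) for q in h[v,292]) for v in range(0,260,8)])
E
```

```text
0 [[256.0, -56.0], [256.0, 71.0], [255.0, 188.0]] [291. 254.] [0.087 0.047]
10 [[256.0, -12.0], [256.0, 96.0], [255.0, 197.0]] [288. 257.] [0.059 0.031]
20 [[256.0, 25.0], [256.0, 120.0], [255.0, 207.0]] [284. 259.] [0.034 0.017]
25 [[256.0, 42.0], [255.0, 132.0], [255.0, 212.0]] [282. 260.] [0.022 0.012]
30 [[256.0, 59.0], [255.0, 143.0], [255.0, 217.0]] [279. 259.] [0.011 0.008]
35 [[256.0, 74.0], [255.0, 155.0], [255.0, 223.0]] [277. 259.] [0.002 0.004]
40 [[256.0, 89.0], [255.0, 166.0], [255.0, 228.0]] [275. 258.] [-0.007  0.002]
[(15, 12, 125), (12, 10, 126), (8, 8, 122), (18, 10, 126), (8, 8, 124), (18, 10, 127), (18, 10, 126), (12, 10, 127), (13, 10, 176), (17, 10, 176), (9, 10, 171), (3, 18, 153), (106, 84, 155), (107, 74, 152), (108, 70, 150), (109, 67, 149), (7, 122, 180), (8, 124, 177), (8, 135, 181), (8, 98, 112), (9, 149, 188), (9, 151, 189), (9, 151, 189), (9, 150, 185), (2, 123, 124), (13, 9, 201), (2, 171, 143), (2, 175, 143), (2, 178, 142), (2, 183, 141), (2, 187, 138), (2, 193, 136), (1, 197, 136)]
[(13, 15, 122), (12, 10, 123), (8, 9, 110), (15, 9, 111), (15, 9, 111), (15, 9, 113), (15, 9, 112), (12, 8, 152), (15, 10, 160), (13, 11, 163), (11, 13, 157), (10, 14, 160), (8, 119, 174), (8, 119, 175), (8, 123, 182), (8, 125, 182), (8, 133, 184), (8, 142, 185), (9, 147, 186), (6, 39, 198), (114, 6, 210), (105, 7, 210), (110, 7, 209), (11, 10, 195), (11, 28, 101), (30, 5, 203), (15, 92, 133), (15, 95, 132), (16, 101, 181), (8, 19, 105), (8, 21, 99), (5, 48, 69), (5, 94, 54)]
```

>>> jog_arm([
  [0,0,0],
  [0,0,0.02],
  [0,0,0.03],
  [0,0,0.04],
  [0,0.01,0.04],
], hand=[0.02,0.02,0.02,0.02,0.02], yaw=[0,0,0,0,0], grip_force=120)

```text
time_s: 20.38
position: [0.4993, 0.0088, 0.2663]
tool_rot: [[0.094, 0.996, -0.001], [0.996, -0.094, -0.0], [-0.0, -0.001, -1.0]]
ft_force: [0.9, -0.2, -4.7]
grip_width: 0.032
gripper_force: 119.8
```

>>> jog_arm([
  [-0.003,0.02,0.03],
  [-0.003,0.03,0.01],
  [-0.003,0.03,0],
  [-0.002,0.02,0],
  [0,0,0],
], hand=[0.02,0.02,0.02,0.02,0.02], yaw=[0.03,0.03,0.03,0.03,0])

```text
time_s: 21.0
position: [0.4882, 0.11, 0.3051]
tool_rot: [[-0.028, 1.0, -0.001], [1.0, 0.028, -0.0], [0.0, -0.001, -1.0]]
ft_force: [-0.0, -0.0, -3.8]
grip_width: 0.0322
gripper_force: 119.8
```

```bash
python3 - <<'E'
from h import *
s,w=grab('wrist'); np.save('w8.npy',w); save('w8',w); psi=np.degrees(np.arctan2(*s['tool_rot'][1::-1,1]))+90; C=cam('wrist',s)
print(s['position'],psi,s['ft_force'],s['wrist_torque'])
for th in(0,5,10,20): print(th,proj(C,cuppts(s,th,[[78,0,40],[16,0,4],[-58,0,50]],psi)).round().tolist())
s,t=grab('top'); save('t3',t); s,q=grab('scene'); save('s4',q)
cv2.imwrite('pics/m1.png',np.hstack([cv2.resize(w[:,:,::-1],(400,300)),cv2.resize(q[130:330,180:447,::-1],(400,300))]))
E
```

```text
[0.48823188 0.10998517 0.30507016] 91.6263879834186 [-0.01686372 -0.03130888 -3.79411412] [-0.21224717 -0.01395951 -0.05051156]
0 [[255.0, -56.0], [255.0, 71.0], [255.0, 188.0]]
5 [[256.0, -33.0], [255.0, 84.0], [255.0, 192.0]]
10 [[256.0, -12.0], [255.0, 96.0], [255.0, 197.0]]
20 [[256.0, 25.0], [255.0, 120.0], [255.0, 207.0]]
```

View pics/m1.png

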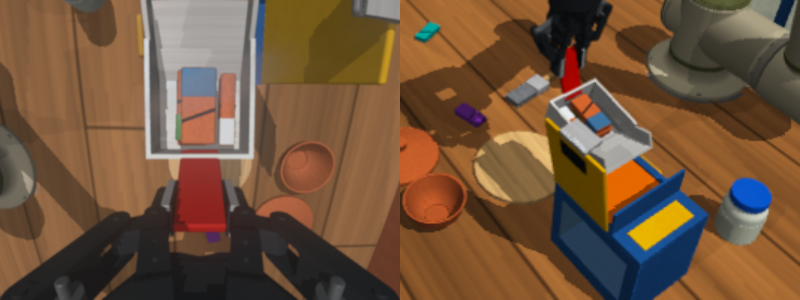

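>>> jog_arm([
  [0,0.01,-0.02],
  [0,0.008,-0.023],
  [0,0,0],
  [0,0,0],
  [0,0,0],
], hand=[0.02,0.02,0.02,0.02,0.02], yaw=[0,0,0,0,0])

```text
time_s: 21.78
position: [0.4887, 0.1269, 0.2626]
tool_rot: [[-0.026, 1.0, 0.001], [1.0, 0.026, -0.0], [-0.0, 0.0, -1.0]]
ft_force: [1.5, -1.2, -2.2]
grip_width: 0.0319
gripper_force: 122.4
```

>>> jog_arm([
  [0,0,0],
  [0,0.01,0],
  [0,0.01,0.008],
  [0,0.008,0.012],
  [0,0.008,0.012],
], hand=[0.02,0.02,0.02,0.02,0.02], yaw=[0,0,0,0,0], grip_force=20)

```text
time_s: 22.4
position: [0.4883, 0.1636, 0.2951]
tool_rot: [[-0.027, 1.0, -0.001], [1.0, 0.027, -0.001], [-0.001, -0.001, -1.0]]
ft_force: [-3.0, -1.7, -5.2]
grip_width: 0.0319
gripper_force: 124.3
```

```bash
cat >> h.py <<'E'
def tilt(n):
    s,w=grab('wrist'); np.save(n+'.npy',w); save(n,w); psi=np.degrees(np.arctan2(*s['tool_rot'][1::-1,1]))+90; C=cam('wrist',s)
    print(s['position'].round(4),round(psi,1),s['ft_force'].round(1),s['wrist_torque'].round(2))
    h=cv2.cvtColor(w,cv2.COLOR_RGB2HSV)
    for u in(230,284): print(u,[(v,)+tuple(int(q) for q in h[v,u]) for v in range(0,240,8)])
    for th in range(0,90,10): print(th,proj(C,cuppts(s,th,[[78,0,40],[16,0,4],[-58,0,50]],psi))[:,1].round().tolist())
E
python3 - <<'E'
from h import *
tilt('w9')
E
```

```text
[0.4883 0.1636 0.2951] 91.6 [-3.  -1.7 -5.2] [-0.83  0.62  0.29]
230 [(0, 23, 180, 207), (8, 110, 53, 136), (16, 17, 10, 172), (24, 11, 11, 187), (32, 11, 11, 183), (40, 13, 9, 189), (48, 13, 10, 185), (56, 13, 9, 191), (64, 15, 11, 190), (72, 9, 10, 173), (80, 13, 10, 177), (88, 9, 10, 177), (96, 169, 21, 133), (104, 1, 54, 142), (112, 178, 49, 136), (120, 179, 51, 139), (128, 6, 95, 164), (136, 6, 73, 129), (144, 7, 122, 177), (152, 36, 68, 142), (160, 44, 74, 141), (168, 40, 76, 137), (176, 40, 81, 132), (184, 14, 112, 121), (192, 8, 51, 146), (200, 5, 27, 121), (208, 8, 25, 191), (216, 7, 143, 148), (224, 3, 172, 138), (232, 2, 158, 100)]
284 [(0, 23, 192, 208), (8, 108, 139, 143), (16, 11, 11, 185), (24, 10, 9, 169), (32, 13, 11, 169), (40, 13, 10, 174), (48, 13, 10, 172), (56, 17, 10, 174), (64, 13, 10, 175), (72, 13, 10, 171), (80, 13, 11, 170), (88, 9, 11, 169), (96, 9, 11, 168), (104, 7, 108, 170), (112, 7, 115, 177), (120, 7, 116, 176), (128, 7, 123, 180), (136, 8, 139, 183), (144, 8, 147, 199), (152, 9, 150, 196), (160, 113, 5, 215), (168, 114, 6, 216), (176, 108, 6, 215), (184, 108, 6, 215), (192, 8, 39, 131), (200, 4, 16, 115), (208, 16, 38, 167), (216, 15, 98, 138), (224, 15, 99, 134), (232, 3, 101, 68)]
0 [-56.0, 71.0, 188.0]
10 [-13.0, 96.0, 197.0]
20 [25.0, 120.0, 206.0]
30 [59.0, 143.0, 217.0]
40 [89.0, 166.0, 228.0]
50 [118.0, 188.0, 240.0]
60 [145.0, 211.0, 252.0]
70 [171.0, 234.0, 265.0]
80 [196.0, 257.0, 278.0]
```

>>> jog_arm([
  [0,0.008,0.006],
  [0,0.008,0.007],
  [0,0.008,0.007],
  [0,0.008,0.006],
  [0,0,0],
], hand=[0.02,0.02,0.02,0.02,0.02], yaw=[0,0,0,0,0])

```text
time_s: 23.08
position: [0.4888, 0.196, 0.3212]
tool_rot: [[-0.028, 1.0, 0.002], [1.0, 0.028, 0.001], [0.001, 0.002, -1.0]]
ft_force: [0.1, -1.2, -4.0]
grip_width: 0.0321
gripper_force: 129.2
```

```bash
python3 - <<'E'
from h import *
tilt('w10')
E
```

```text
[0.4888 0.196  0.3212] 91.6 [ 0.1 -1.2 -4. ] [-0.28 -0.05  0.06]
230 [(0, 14, 128, 145), (8, 112, 90, 133), (16, 109, 116, 139), (24, 23, 206, 210), (32, 23, 210, 211), (40, 23, 211, 211), (48, 23, 211, 211), (56, 23, 199, 205), (64, 107, 156, 139), (72, 15, 9, 163), (80, 13, 11, 204), (88, 13, 11, 210), (96, 17, 11, 204), (104, 13, 11, 200), (112, 11, 11, 194), (120, 8, 11, 183), (128, 6, 14, 179), (136, 7, 93, 165), (144, 7, 107, 167), (152, 8, 132, 170), (160, 8, 110, 123), (168, 9, 147, 181), (176, 38, 81, 126), (184, 55, 82, 143), (192, 55, 78, 151), (200, 56, 75, 160), (208, 8, 115, 113), (216, 9, 146, 183), (224, 107, 9, 210), (232, 6, 44, 109)]
284 [(0, 14, 133, 157), (8, 107, 151, 144), (16, 107, 130, 139), (24, 23, 211, 210), (32, 23, 211, 211), (40, 23, 210, 211), (48, 23, 210, 211), (56, 22, 180, 196), (64, 107, 145, 142), (72, 15, 18, 138), (80, 14, 15, 188), (88, 12, 13, 191), (96, 13, 12, 188), (104, 11, 11, 186), (112, 11, 11, 186), (120, 11, 11, 182), (128, 10, 12, 185), (136, 8, 52, 172), (144, 8, 139, 176), (152, 8, 144, 177), (160, 9, 147, 181), (168, 9, 147, 182), (176, 9, 148, 184), (184, 4, 47, 199), (192, 110, 7, 214), (200, 105, 7, 214), (208, 107, 8, 214), (216, 9, 66, 142), (224, 110, 7, 213), (232, 7, 32, 71)]
0 [-55.0, 72.0, 188.0]
10 [-12.0, 96.0, 197.0]
20 [26.0, 120.0, 207.0]
30 [59.0, 143.0, 217.0]
40 [90.0, 166.0, 229.0]
50 [118.0, 189.0, 240.0]
60 [145.0, 211.0, 253.0]
70 [171.0, 234.0, 265.0]
80 [197.0, 257.0, 278.0]
```

>>> jog_arm([
  [0,0.009,0.004],
  [0,0.009,0.004],
  [0,0.008,0.003],
  [0,0,0],
  [0,0,0],
], hand=[0.02,0.02,0.02,0.02,0.02], yaw=[0,0,0,0,0])

```text
time_s: 23.75
position: [0.4888, 0.2196, 0.3323]
tool_rot: [[-0.025, 1.0, 0.002], [1.0, 0.025, -0.004], [-0.004, 0.002, -1.0]]
ft_force: [-0.1, -11.1, 3.4]
grip_width: 0.0318
gripper_force: 123.2
```

```bash
sed -i 's/range(0,90,10)/range(30,100,10)/; s/range(0,240,8)/range(0,260,8)/' h.py; python3 - <<'E'
from h import *
tilt('w11')
E
```

```text
[0.4888 0.2196 0.3323] 91.5 [ -0.1 -11.1   3.4] [-2.66  0.09  0.14]
230 [(0, 13, 135, 147), (8, 14, 134, 147), (16, 13, 133, 146), (24, 13, 134, 146), (32, 14, 134, 146), (40, 106, 170, 144), (48, 22, 190, 204), (56, 22, 212, 212), (64, 23, 211, 211), (72, 22, 197, 208), (80, 22, 190, 208), (88, 108, 134, 135), (96, 110, 95, 110), (104, 107, 67, 138), (112, 107, 61, 138), (120, 108, 58, 137), (128, 8, 60, 167), (136, 9, 27, 179), (144, 8, 122, 172), (152, 8, 136, 174), (160, 9, 141, 173), (168, 9, 139, 163), (176, 11, 136, 161), (184, 54, 90, 119), (192, 53, 90, 116), (200, 51, 88, 119), (208, 10, 140, 146), (216, 9, 112, 109), (224, 9, 150, 177), (232, 9, 149, 175), (240, 9, 15, 174), (248, 4, 38, 101), (256, 2, 129, 75)]
284 [(0, 14, 138, 159), (8, 14, 137, 160), (16, 14, 137, 160), (24, 14, 138, 159), (32, 14, 138, 163), (40, 106, 166, 146), (48, 23, 208, 210), (56, 23, 210, 211), (64, 23, 204, 211), (72, 22, 187, 206), (80, 21, 168, 202), (88, 114, 63, 134), (96, 131, 19, 105), (104, 13, 17, 175), (112, 17, 11, 201), (120, 14, 14, 199), (128, 15, 10, 201), (136, 10, 11, 206), (144, 13, 11, 202), (152, 10, 11, 205), (160, 9, 140, 173), (168, 9, 143, 178), (176, 9, 142, 176), (184, 8, 143, 176), (192, 8, 143, 177), (200, 9, 87, 184), (208, 80, 4, 211), (216, 105, 7, 214), (224, 105, 5, 212), (232, 11, 53, 77), (240, 9, 24, 75), (248, 8, 35, 59), (256, 5, 51, 55)]
30 [58.0, 143.0, 217.0]
40 [89.0, 165.0, 228.0]
50 [117.0, 188.0, 240.0]
60 [144.0, 210.0, 252.0]
70 [170.0, 233.0, 265.0]
80 [196.0, 256.0, 277.0]
90 [222.0, 281.0, 290.0]
```

>>> jog_arm([
  [0,-0.011,0],
  [0,-0.01,-0.005],
  [0,0,-0.015],
  [0,0,-0.015],
  [0,0,-0.012],
], hand=[0.02,0.02,0.02,0.02,0.02], yaw=[0,0,0,0,0], grip_force=120)

```text
time_s: 24.42
position: [0.4884, 0.2001, 0.2834]
tool_rot: [[-0.027, 1.0, -0.001], [1.0, 0.027, 0.0], [0.0, -0.001, -1.0]]
ft_force: [-1.5, -2.1, 1.1]
grip_width: 0.0319
gripper_force: 122.8
```

>>> jog_arm([
  [0,0,-0.01],
  [0,0,0],
  [0,0,0],
  [0,0,0],
  [0,0,0],
], hand=[0.02,0.02,0.02,0.02,0.02], yaw=[0,0,0,0,0])

```text
time_s: 25.05
position: [0.4885, 0.2006, 0.2745]
tool_rot: [[-0.027, 1.0, 0.0], [1.0, 0.027, 0.0], [0.0, 0.0, -1.0]]
ft_force: [-1.2, 2.1, -0.4]
grip_width: 0.0324
gripper_force: 122.6
```

```bash
python3 - <<'E'
from h import *
tilt('w12'); s,q=grab('scene'); save('s5',q); s,q=grab('top'); save('t5',q)
E
```

```text
[0.4885 0.2006 0.2745] 91.6 [-1.2  2.1 -0.4] [0.48 0.23 0.03]
230 [(0, 109, 124, 154), (8, 23, 177, 216), (16, 23, 194, 220), (24, 24, 206, 222), (32, 24, 209, 223), (40, 24, 209, 223), (48, 24, 209, 224), (56, 107, 163, 147), (64, 107, 150, 107), (72, 111, 71, 75), (80, 109, 95, 91), (88, 109, 122, 94), (96, 113, 9, 109), (104, 112, 41, 93), (112, 107, 75, 142), (120, 155, 22, 126), (128, 8, 38, 190), (136, 8, 125, 184), (144, 8, 126, 180), (152, 8, 137, 184), (160, 8, 110, 123), (168, 9, 146, 189), (176, 55, 89, 132), (184, 57, 88, 130), (192, 54, 86, 133), (200, 45, 85, 129), (208, 9, 146, 190), (216, 9, 149, 195), (224, 9, 149, 195), (232, 9, 150, 191), (240, 10, 16, 144), (248, 3, 58, 102), (256, 3, 134, 82)]
284 [(0, 108, 137, 154), (8, 24, 207, 221), (16, 24, 209, 223), (24, 24, 210, 223), (32, 24, 210, 223), (40, 24, 209, 223), (48, 24, 209, 223), (56, 107, 161, 152), (64, 109, 122, 88), (72, 113, 59, 87), (80, 116, 43, 94), (88, 114, 50, 96), (96, 5, 11, 135), (104, 9, 13, 133), (112, 8, 15, 138), (120, 7, 16, 146), (128, 11, 13, 212), (136, 12, 12, 215), (144, 11, 9, 218), (152, 8, 36, 198), (160, 9, 144, 186), (168, 9, 145, 192), (176, 9, 143, 192), (184, 9, 143, 192), (192, 9, 143, 193), (200, 38, 5, 222), (208, 60, 2, 223), (216, 100, 3, 224), (224, 105, 5, 225), (232, 7, 57, 76), (240, 8, 27, 76), (248, 5, 44, 64), (256, 4, 59, 61)]
30 [59.0, 143.0, 217.0]
40 [89.0, 166.0, 228.0]
50 [118.0, 189.0, 240.0]
60 [145.0, 211.0, 252.0]
70 [171.0, 234.0, 265.0]
80 [197.0, 257.0, 278.0]
90 [222.0, 281.0, 291.0]
```

>>> jog_arm([
  [0,0.01,0.005],
  [0,0.01,0.004],
  [0,0.01,0.003],
  [0,0.01,0.003],
  [-0.001,0.012,0.003],
], hand=[0.02,0.02,0.02,0.02,0.02], yaw=[0,0,0,0,0])

```text
time_s: 25.82
position: [0.4889, 0.2509, 0.2953]
tool_rot: [[-0.025, 1.0, 0.007], [1.0, 0.025, -0.004], [-0.004, 0.006, -1.0]]
ft_force: [1.3, -6.4, 1.9]
grip_width: 0.0312
gripper_force: 118.4
```

>>> jog_arm([
  [0,0.01,0.001],
  [0,0.01,0.001],
  [0,0.01,0],
  [0,0,0],
  [0,0,0],
], hand=[0.02,0.02,0.02,0.02,0.02], yaw=[0,0,0,0,0])

```text
time_s: 26.45
position: [0.4876, 0.2818, 0.2938]
tool_rot: [[-0.027, 1.0, -0.001], [1.0, 0.027, -0.002], [-0.002, -0.001, -1.0]]
ft_force: [1.3, -4.3, -6.0]
grip_width: 0.0307
gripper_force: 119.7
```

```bash
python3 - <<'E'
from h import *
tilt('w13'); s,q=grab('scene'); save('s6',q)
E
```

```text
[0.4876 0.2818 0.2938] 91.5 [ 1.3 -4.3 -6. ] [-1.27 -0.11 -0.03]
230 [(0, 13, 135, 147), (8, 13, 135, 147), (16, 13, 137, 147), (24, 14, 137, 147), (32, 13, 135, 147), (40, 13, 136, 146), (48, 13, 135, 147), (56, 13, 135, 147), (64, 13, 134, 147), (72, 14, 136, 148), (80, 14, 135, 149), (88, 14, 136, 148), (96, 14, 134, 150), (104, 116, 71, 130), (112, 20, 157, 184), (120, 20, 185, 200), (128, 20, 182, 200), (136, 20, 181, 199), (144, 21, 182, 199), (152, 111, 100, 130), (160, 111, 96, 104), (168, 112, 89, 89), (176, 9, 119, 122), (184, 10, 14, 106), (192, 12, 12, 108), (200, 11, 10, 196), (208, 10, 12, 199), (216, 13, 11, 200), (224, 13, 11, 201), (232, 15, 11, 192), (240, 17, 10, 186), (248, 10, 11, 135), (256, 10, 12, 124)]
284 [(0, 14, 137, 156), (8, 13, 136, 156), (16, 14, 137, 156), (24, 14, 137, 156), (32, 14, 137, 156), (40, 13, 135, 157), (48, 14, 138, 157), (56, 14, 136, 157), (64, 13, 136, 163), (72, 14, 135, 164), (80, 13, 134, 169), (88, 14, 134, 170), (96, 14, 131, 169), (104, 120, 51, 130), (112, 21, 175, 197), (120, 21, 181, 200), (128, 21, 184, 201), (136, 21, 193, 206), (144, 21, 198, 207), (152, 109, 121, 133), (160, 112, 85, 93), (168, 111, 96, 96), (176, 8, 118, 102), (184, 9, 120, 102), (192, 8, 144, 170), (200, 9, 143, 170), (208, 8, 140, 170), (216, 40, 11, 210), (224, 48, 6, 210), (232, 15, 7, 75), (240, 8, 16, 63), (248, 0, 17, 61), (256, 8, 17, 59)]
30 [59.0, 143.0, 217.0]
40 [89.0, 166.0, 228.0]
50 [118.0, 188.0, 240.0]
60 [145.0, 211.0, 252.0]
70 [171.0, 234.0, 265.0]
80 [196.0, 257.0, 278.0]
90 [222.0, 281.0, 290.0]
```

>>> jog_arm([
  [0,0.009,0],
  [0,0.009,0],
  [0,0.006,0],
  [0,0,0],
  [0,0,0],
], hand=[0.02,0.02,0.02,0.02,0.02], yaw=[0,0,0,0,0])

```text
time_s: 27.18
position: [0.4878, 0.3061, 0.2945]
tool_rot: [[-0.027, 1.0, 0.001], [1.0, 0.027, -0.0], [-0.0, 0.001, -1.0]]
ft_force: [0.1, -5.0, -4.0]
grip_width: 0.0309
gripper_force: 119.7
```

```bash
python3 - <<'E'
from h import *
tilt('w14'); s,q=grab('scene'); save('s7',q)
E
```

```text
[0.4878 0.3061 0.2945] 91.5 [ 0.1 -5.  -4. ] [-1.24 -0.45  0.24]
230 [(0, 14, 138, 151), (8, 13, 136, 152), (16, 14, 136, 150), (24, 14, 135, 149), (32, 13, 138, 150), (40, 14, 136, 150), (48, 14, 136, 150), (56, 14, 136, 150), (64, 14, 135, 151), (72, 14, 136, 150), (80, 14, 134, 150), (88, 14, 134, 150), (96, 13, 133, 151), (104, 13, 128, 151), (112, 13, 126, 150), (120, 6, 65, 113), (128, 116, 70, 128), (136, 119, 50, 127), (144, 20, 177, 202), (152, 21, 188, 207), (160, 21, 195, 211), (168, 21, 196, 211), (176, 109, 122, 134), (184, 109, 108, 106), (192, 112, 87, 88), (200, 108, 134, 137), (208, 12, 13, 102), (216, 12, 11, 121), (224, 9, 10, 181), (232, 13, 11, 167), (240, 10, 9, 163), (248, 11, 13, 161), (256, 13, 12, 144)]
284 [(0, 14, 137, 160), (8, 14, 136, 161), (16, 13, 137, 162), (24, 14, 138, 163), (32, 14, 137, 162), (40, 14, 138, 163), (48, 13, 137, 164), (56, 14, 137, 164), (64, 14, 138, 163), (72, 13, 136, 163), (80, 14, 135, 163), (88, 13, 133, 161), (96, 13, 132, 168), (104, 13, 129, 168), (112, 13, 127, 168), (120, 0, 41, 105), (128, 115, 74, 134), (136, 118, 39, 124), (144, 21, 196, 211), (152, 22, 196, 212), (160, 21, 197, 212), (168, 21, 197, 211), (176, 110, 123, 137), (184, 111, 96, 98), (192, 112, 83, 89), (200, 109, 128, 135), (208, 8, 109, 94), (216, 8, 142, 160), (224, 8, 144, 166), (232, 0, 32, 64), (240, 6, 22, 57), (248, 8, 19, 55), (256, 0, 27, 56)]
30 [59.0, 143.0, 217.0]
40 [89.0, 166.0, 228.0]
50 [118.0, 188.0, 240.0]
60 [145.0, 211.0, 252.0]
70 [171.0, 234.0, 265.0]
80 [197.0, 257.0, 278.0]
90 [222.0, 281.0, 290.0]
```

>>> jog_arm([
  [0,-0.012,0],
  [0,-0.012,0],
  [0,-0.004,0],
  [0,0,0],
  [0,0,0],
], hand=[0.02,0.02,0.02,0.02,0.02], yaw=[0,0,0,0,0])

```text
time_s: 27.9
position: [0.4874, 0.2786, 0.2939]
tool_rot: [[-0.027, 1.0, -0.001], [1.0, 0.027, 0.0], [0.0, -0.001, -1.0]]
ft_force: [1.2, 0.1, -12.4]
grip_width: 0.0311
gripper_force: 123.3
```

>>> jog_arm([
  [0,0,0.012],
  [0,0,-0.012],
  [0,0,0.012],
  [0,0,-0.012],
  [0,0,0],
], hand=[0.02,0.02,0.02,0.02,0.02], yaw=[0,0,0,0,0])

```text
time_s: 28.52
position: [0.4878, 0.2784, 0.2956]
tool_rot: [[-0.027, 1.0, 0.002], [1.0, 0.027, 0.0], [0.0, 0.002, -1.0]]
ft_force: [0.6, -2.3, -1.3]
grip_width: 0.0306
gripper_force: 122.4
```

```bash
python3 - <<'E'
from h import *
s,w=grab('wrist'); print(s['position'],s['ft_force']); save('w15',w); s,q=grab('scene'); save('s8',q); s,t=grab('top')
h=cv2.cvtColor(w,cv2.COLOR_RGB2HSV)
m=cv2.inRange(h,(4,95,50),(10,230,255)); n,l,st,ce=cv2.connectedComponentsWithStats(m[100:300]); print([(st[i].tolist()) for i in range(1,n) if st[i,4]>25])
hq=cv2.cvtColor(q,cv2.COLOR_RGB2HSV)
cv2.imwrite('pics/m2.png',np.hstack([cv2.resize(w[100:340,130:380,::-1],(400,384)),cv2.resize(q[190:350,240:407,::-1],(400,384))]))
E
```

```text
[0.48783762 0.27840553 0.29564726] [ 0.59333654 -2.28796771 -1.34607765]
[[214, 71, 80, 37, 691], [299, 71, 8, 24, 49], [492, 148, 20, 52, 526]]
```

View pics/m2.png

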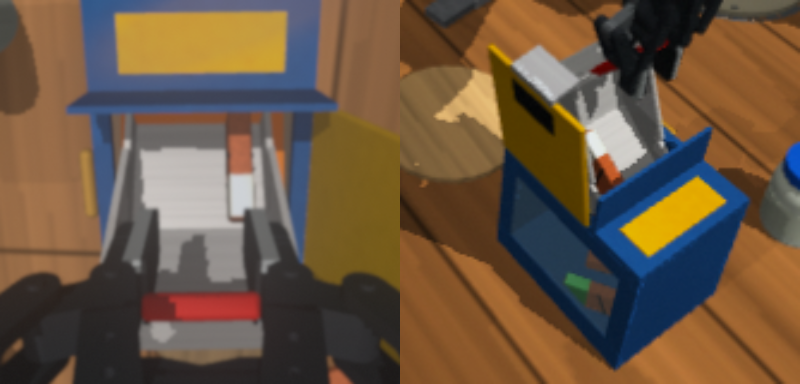

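>>> jog_arm([
  [0,0.01,0],
  [0,0.01,0],
  [0,0.01,0],
  [0,0,0.008],
  [0,0,0.008],
], hand=[0.02,0.02,0.02,0.02,0.02], yaw=[0,0,0,0,0])

```text
time_s: 29.3
position: [0.4872, 0.3085, 0.3099]
tool_rot: [[-0.027, 1.0, -0.002], [1.0, 0.027, -0.001], [-0.001, -0.002, -1.0]]
ft_force: [-1.0, -4.7, -3.6]
grip_width: 0.0306
gripper_force: 120.2
```

```bash
cat >> h.py <<'E'
def lip(n):
    s,w=grab('wrist'); save(n,w); h=cv2.cvtColor(w,cv2.COLOR_RGB2HSV)
    print(s['position'].round(4),s['ft_force'].round(1),s['wrist_torque'].round(2))
    def k(p):
        H,S,V=map(int,p); return 'b' if 98<H<126 and S>70 else 'Y' if 18<H<30 and S>150 else 't' if H<=10 and S>90 else 'w' if 11<=H<=17 and S>100 else 'G' if S<45 and V>95 else 'd' if V<=95 else '?'
    for u in range(205,310,8): print(u,''.join(k(h[v,u]) for v in range(96,300,4)))
    return w
E
python3 - <<'E'
from h import *
lip('w16')
E
```

```text
[0.4872 0.3085 0.3099] [-1.  -4.7 -3.6] [-1.24 -0.01 -0.15]
205 wwwwwwwd?bbG?bbbbbbbbbbbbbd?ddGGGGGGddddddddddddddd
213 wwwwwwwd?b?YYYYYYYY?bbbbbbGdGddddddddGGGGGGdddddddd
221 wwwwwwwd???YYYYYYYY?bbbbbb?GGGGGGGGGGGdddddddddtttt
229 wwwwwwwd???YYYYYYYY?bbbbbb?GGGGGGGGGGGGGGGGGGdttttt
237 wwwwwwwd???YYYYYYYYwbbbbbb?GGGGGGGGGGGGGGGGGddttttt
245 wwwwwwwd???YYYYYYYYwbbbbbb?GGGGGGGGGGGGGGGGGddttttt
253 wwwwww?d???YYYYYYYY?bbdbbb?GGGGGGGGGGGGGGGGdddttttt
261 wwwwww?d???YYYYYYYY?bbdbbb?GGGGGGGGGGGGGGGGGddttttt
269 wwwwww?d???YYYYYYYY?bbdbbb?GGGGGGGGGGGGGGGGGGdttttt
277 wwwwww?d?bbYYYYYYYY?bbdbbbdttttt?GGGGGGttGGGGdttttt
285 wwwwww?d?bbYYYYYYYY?bbbbbb?ttttt?Gddddddddddddttttt
293 wwwwww?dbbbYYYYYYYY?bbbbbbddGGGGGGGGGGGGGdGGdddtttt
301 wwwwww?dbbbYYYYYYYYGbbbbbbtwwwt?GGGGddddGGddddddddd
309 wwwwwwwdbbbbbbbbbbbbbbbbbbdddbbbbbbbbbddddddddddddd
```

>>> jog_arm([
  [0,-0.01,0],
  [0,-0.01,0],
  [0,-0.01,0],
  [0,0,0],
  [0,0,0],
], hand=[0.02,0.02,0.02,0.02,0.02], yaw=[0,0,0,0,0])

```text
time_s: 29.98
position: [0.4876, 0.2784, 0.3106]
tool_rot: [[-0.027, 1.0, 0.0], [1.0, 0.027, 0.0], [0.0, 0.0, -1.0]]
ft_force: [0.9, -1.6, -0.5]
grip_width: 0.0308
gripper_force: 124.3
```

```bash
python3 - <<'E'
from h import *
lip('w17')
E
```

```text
[0.4876 0.2784 0.3106] [ 0.9 -1.6 -0.5] [-0.51 -0.04 -0.09]
205 tbbG???GGG??bbbdbb?w???GGGGGGGGdddddddddddddddddddd
213 tbb?YYYYYYYY?bbdbb?dddGGGdGGGGGGGGGGdGGGGGGdddddddd
221 Gbb?YYYYYYYY?bbdbbtGGGGGGGGGGGGGGGGGGddddddddddtttt
229 ?bb?YYYYYYYYGbbdbbtGGGGGGGGGGGGGGGGGGGGGdGGGdddtttt
237 ?b??YYYYYYYYGbbdbbtGGGGGGGGGGGGGGGGGGGGGGGGGdddtttt
245 ???wYYYYYYYYGbbdbbtGGGGGGGGGGGGGGGGGGGGGdddddddtttt
253 ????YYYYYYYYGbbdbbtGGGGGGGGGGGGGGGGGGGdddddddGdtttt
261 ????YYYYYYYYGbbbbbtGGGGGGGGGGGGGGGGGGGGGGGGGGGdtttt
269 ????YYYYYYYYGbbbbbtGGGGGGGGGGGGGGGGGGGGGGGGGGGdtttt
277 G???YYYYYYYYGbbbbbttttttttGGGGGGGtGGGGGGGGGGGGdtttt
285 ????YYYYYYYY?bbbbbttttttttGGGGGGG?dddddddddddddtttt
293 G??YYYYYYYYY?bbbbb?dddGGGGGGGGGGGGGGGGGGGdGGddddttt
301 G???YYYYYYYY?bbbbbttttt?GGGGGGGGGGGdddddGGddddddddd
309 G?????bbbbbbbbbbbbdddddddddddbb?GGGGGGddddddddddddd
```

>>> jog_arm([
  [0,-0.01,0],
  [0,-0.01,0],
  [0,-0.01,0],
  [0,0,0],
  [0,0,0],
], hand=[0.02,0.02,0.02,0.02,0.02], yaw=[0,0,0,0,0])

```text
time_s: 30.65
position: [0.4875, 0.2484, 0.3104]
tool_rot: [[-0.027, 1.0, 0.0], [1.0, 0.027, 0.0], [0.0, 0.0, -1.0]]
ft_force: [0.4, 0.1, -1.7]
grip_width: 0.0307
gripper_force: 127.0
```

```bash
python3 - <<'E'
from h import *
lip('w18'); s,q=grab('scene'); save('s9',q)
S=cam('scene')
for th in(50,60,70,80): print(th,proj(S,cuppts(s,th,[[78,46,40],[78,-46,40],[-60,46,50],[-60,-46,50],[66,46,60]],91.7)).round().tolist())
hq=cv2.cvtColor(q,cv2.COLOR_RGB2HSV)
k=lambda p:'G' if p[1]<45 and p[2]>95 else 'Y' if 18<p[0]<30 and p[1]>150 else 'b' if 98<p[0]<126 and p[1]>70 else 't' if p[0]<=10 and p[1]>90 else '.'
for v in range(200,290,4): print(v,''.join(k(hq[v,u]) for u in range(270,370,2)))
E
```

```text
[0.4875 0.2484 0.3104] [ 0.4  0.1 -1.7] [ 0.1   0.01 -0.05]
205 ?GGG?bb?b?GtttGGGGGGGGGGGGGGddddddddddddddddddddddd
213 YYYYYbb?b?Gtttt?GGGGGGGGGGGGGGGGGGGGdGGGGGGdddddddd
221 YYYYYbb???dtttt?GGGGGGGGGGGGGGGGGGGGGdddddddddddttt
229 YYYYY??G?Gdtttt?GGGGGGGGGGGGGGGGGGGGGGGGdGGGddttttt
237 YYYY???G?Gdtttt?GGGGGGGGGGGGGGGGGGGGGGGGGGGGdtttttt
245 YYYY???G?Gdtttt?GGGGGGGGGGGGGGGGGGGGGGGGGddGdtttttt
253 YYYY???G?Gdtttt?GGGGGGGGGGGGGGGGGGGGGGGGGddGGtttttt
261 YYYY???G?Gdtwwt?GGGGGGGGGGGGGGGGGGGGGGGGGGGGGtttttt
269 YYYY???G?Gdtttt?GGGGGGGGGGGGGGGGGGGGGGGGGGGGGtttttt
277 YYYY???G?GdttttttttttttGGGGGGG?GGGGGGGGGGGGGGtttttt
285 YYYY???GbddttttttttttttGGGGGGGGGGGdddddddddddddtttt
293 YYYY???dbddwwwtGGGGGGGGGGGGGGGGGGGGGGGGGGdGGddddttt
301 YYYY??b?bbdwwwttttttGGGGGGGGGGGGGGGGddddGGddddddddd
309 GGGG?bbdbbdtwtwwwwwwwwttttt?GGGGGGGGGGddddddddddddd
50 [[361.0, 264.0], [331.0, 284.0], [343.0, 208.0], [311.0, 226.0], [365.0, 260.0]]
60 [[351.0, 259.0], [321.0, 278.0], [340.0, 205.0], [308.0, 222.0], [356.0, 256.0]]
70 [[341.0, 252.0], [312.0, 270.0], [338.0, 202.0], [306.0, 219.0], [347.0, 251.0]]
80 [
[... 644 characters left out ...]
YYYY.b.YYYYY.GGGGGGGGGGGG...G...........
244 ......YYYYYYYYYYYYYYYYYYGGGGGGGGGGGG...GG.Y.....bb
248 .......YYYYYYYYYYYYYYYYYGGGtGGGGGGGGG...GGbb.bbbbb
252 .......bYYYYYYYYYYYYYYYY.tttt.GGGGGGGGG..bbbbbbbb.
256 .......bbbYYYYYYYYYYYYYY.ttttt.GGGGG..tbbbbbbbbbb.
260 ......tbbbbbYYYYYYYYYYYY.GttttttG..tbbbbbbbbbbbbbb
264 ......tbbbbbbbYYYYYYYYYYYGGttttttbbbbbbbbbbbbb.Ybb
268 .......bbbbbbbbbYYYYYYYYY..G.tbbbbbbbbbbbbb.YYYYYY
272 ......bbbbbbbbbbbbYYYYYYY.tbbbbbbbbbbbbb.YYYYYYYYY
276 ......bbbbbbbbbbbbbbYYYYY.bbbbbbbbbbb.YYYYYYYYYYYY
280 ......bbbbbbbbbbbbbbbbYYYbbbbbbbbbGYYYYYYYYYYYYYYb
284 .....tbbbbbbbbbbbbbbbbbb.bbbbbbbYYYYYYYYYYYYYYbbbb
288 .....tbbbbbbbbbbbbbbbbbbbbbbbbbb.YYYYYYYYYYGbbbbbb
```

>>> jog_arm([
  [0,-0.01,0.004],
  [0,-0.01,0.004],
  [0,-0.01,0],
  [0,0,0],
  [0,0,0],
], hand=[0.02,0.02,0.02,0.02,0.02], yaw=[0,0,0,0,0])

```text
time_s: 31.38
position: [0.4876, 0.2183, 0.3183]
tool_rot: [[-0.027, 1.0, 0.0], [1.0, 0.027, 0.0], [0.0, 0.0, -1.0]]
ft_force: [-0.3, 0.9, -0.4]
grip_width: 0.0309
gripper_force: 127.2
```

```bash
python3 - <<'E'
from h import *
lip('w19')
E
```

```text
[0.4876 0.2183 0.3183] [-0.3  0.9 -0.4] [ 0.09 -0.15  0.  ]
205 bbb?wwtttwttt?GGGGGGGGGGGGGGddddddddddddddddddddddd
213 bbbdwttttwtttww?GGGGGGGGGGGGGGGGGGGGdGGGGGGdddddddd
221 bbddwwtttwtttww?GGGGGGGGGGGGGGGGGGGGGGddddddddddttt
229 ddddwwtttwtttww?GGGGGGGGGGGGGGGGGGGGGGGGdGGGddttttt
237 dddwwwwtwwwtwww?GGGGGGGGGGGGGGGGGGGGGGGGGGGGdtttttt
245 dddwwwwtwwwwwww?GGGGGGGGGGGGGGGGGGGGGGGGGddddtttttt
253 dddwwwwtwwwwwww?GGGGGGGGGGGGGGGGGGGGGGGGGGGGGtttttt
261 ddd?wwwwwwwwwwwGGGGGGGGGGGGGGGGGGGGGGGGGGGGGGtttttt
269 ddd?wwwwwwwwwwwGGGGGGGGGGGGGGGGGGGGGGGGGGGGGGtttttt
277 ddd?wwwwwwwttttttttttGGGGGGG?GGGGGGGGGGGGGGGGtttttt
285 ddd?wwwwwwwttttttttttGGGGGGG?GGGGGdddddddddddddtttt
293 ddd?wwwwwwwwwwtGGGGGGGGGGGGGGGGGGGGGGGGGGdGGddddttt
301 dddtwwwwwwwwwwwtttt?GGGGGGGGGGGGGGGGddddGGddddddddd
309 dddwwwwwwwwwwwwwwwwwwwttttdGGGGGGGGGGGddddddddddddd
```

>>> jog_arm([
  [0,0,-0.01],
  [0,0,-0.012],
  [0,0.004,-0.012],
  [0,0,0],
  [0,0,0],
], hand=[0.02,0.02,0.02,0.02,0.02], yaw=[0,0,0,0,0])

```text
time_s: 32.05
position: [0.4879, 0.2241, 0.2908]
tool_rot: [[-0.029, 1.0, 0.011], [1.0, 0.029, 0.005], [0.004, 0.011, -1.0]]
ft_force: [-11.5, 5.8, 42.3]
grip_width: 0.0307
gripper_force: 125.2
```

```bash
python3 - <<'E'
from h import *
lip('w20')
E
```

```text
[0.4879 0.2241 0.2908] [-11.5   5.8  42.3] [ 0.39  1.91 -0.11]
205 bbbbb?GGG??ttttGGGGGGGGGGGddddddddddddddddddddddddd
213 bbbbddddtttttttwwGGGGGGGGGGGGGGGGGGGdGGGGGGdddddddd
221 bbbdddddtttttttwwGGGGGGGGGGGGGGGGGGGGGddddddddddttt
229 bbddddddtttttttwwGGGGGGGGGGGGGGGGGGGGGGGdGGGddttttt
237 bbdddwtdtttttttwwGGGGGGGGGGGGGGGGGGGGGGGGGGGGdttttt
245 bbdddttttttttttwwGGGGGGGGGGGGGGGGGGGGGGGGGGGGdttttt
253 bbdddttttttttttwwGGGGGGGGGGGGGGGGGGGGGGGGGGGGGttttt
261 bbdddddttttttttwwGGGGGGGGGGGGGGGGGGGGGGGGGGGGGttttt
269 bbddddddttttttttt?GGGGGGGGGGGGGGGGGGGGGGGGGGGGttttt
277 bbddddddtttttttttttttGGGGGGG?GGGGGGGGGGGGGGGGGttttt
285 bbddddddtttttttwtG???GGGGGGGGGGGGGdddddddddddddtttt
293 bbddd???wtttwttGGGGGGGGGGGGGGGGGGGGGGGGGGdGGddddttt
301 bbddddddttwwwtwwwwwwwww?GGGGGGGGGGGGddddGGddddddddd
309 bb?dd???????????wtwwwwwwwwwwwwGGGGGGGGddddddddddddd
```

>>> jog_arm([
  [0,0,0.012],
  [0,0,0.01],
  [0,0,0],
  [0,0,0],
  [0,0,0],
], hand=[0.02,0.02,0.02,0.02,0.02], yaw=[0,0,0,0,0])

```text
time_s: 32.72
position: [0.4875, 0.2223, 0.3057]
tool_rot: [[-0.027, 1.0, -0.001], [1.0, 0.027, -0.0], [-0.0, -0.001, -1.0]]
ft_force: [-0.0, 0.7, -1.5]
grip_width: 0.0308
gripper_force: 127.8
```

```bash
python3 - <<'E'
from h import *
w=lip('w21'); s,q=grab('scene'); save('s10',q)
h=cv2.cvtColor(w,cv2.COLOR_RGB2HSV)
for v in range(120,220,6): print(v,[tuple(int(x) for x in h[v,u]) for u in(240,281)])
hq=cv2.cvtColor(q,cv2.COLOR_RGB2HSV)
k=lambda p:'G' if p[1]<45 and p[2]>95 else 'Y' if 18<p[0]<30 and p[1]>150 else 'b' if 98<p[0]<126 and p[1]>70 else 't' if p[0]<=10 and p[1]>90 else 'g' if 40<p[0]<85 and p[1]>60 else '.'
for v in range(240,345,4): print(v,''.join(k(hq[v,u]) for u in range(270,370,2)))
E
```

```text
[0.4875 0.2223 0.3057] [-0.   0.7 -1.5] [ 0.25 -0.08  0.02]
205 bbbb?wttwtt??GGGGGGGGGGGGGGdddddddddddddddddddddddd
213 bbbbdtttttttwwwGGGGGGGGGGGGGGGGGGGGGdGGGGGGdddddddd
221 bbdddtttttttwwwGGGGGGGGGGGGGGGGGGGGGGGddddddddddttt
229 bddddtttttttwwwGGGGGGGGGGGGGGGGGGGGGGGGGdGGdddttttt
237 bdddtttttttwwwwGGGGGGGGGGGGGGGGGGGGGGGGGGGGGdtttttt
245 bdddtttttttwwwwGGGGGGGGGGGGGGGGGGGGGGGGGGGGGdtttttt
253 bdddttttttttwwwGGGGGGGGGGGGGGGGGGGGGGGGGGGGG?tttttt
261 bddddwtttttwwwwGGGGGGGGGGGGGGGGGGGGGGGGGGGGG?tttttt
269 bddddwtttttwww?GGGGGGGGGGGGGGGGGGGGGGGGGGGGG?tttttt
277 bddddtttttttttttttGGGGGG??GGGGGGGGGGGGGGGGGG?tttttt
285 bddddwttttttttttttGGGGGG?GGGGGGGGGddddddddddddttttt
293 bddd?wttttwwww?GGGGGGGGGGGGGGGGGGGGGGGGGGdGGddddttt
301 bddddtwwtwwwwwwww??GGGGGGGGGGGGGGGGGddddGGddddddddd
309 bddd?ttwwwwwwwwwwwwwwwwwwwwwGGGGGGGGGdddddddddddddd
120 [(10, 140, 137), (10, 143, 136)]
126 [(10, 136, 139), (9, 128, 140)]
132 [(10, 130, 141), (9, 142, 176)]
138 [(9, 123, 145), (9, 147, 182)]
144 [(13, 157, 206), (9, 149, 183)]
150 [(13, 163, 211), (9, 147, 182)]
156 [(17, 8, 213), (9, 147, 189)]
162 [(
[... 1116 characters left out ...]
bbbbbbbbbbbbbb..bbbbbbbbbbb.bbbbbbbbbbbb
300 ...........bbbbbbbbbbbbbt.t.bbbbbbbbbbbbbbbbbbbbbb
304 .............bbbbbbbggbbbbbbbbbbbbbbbbbbbbbbbbbbbb
308 ..............bbbbb.gggggt..bbbbbbbbbbbbbbbbbbbbbb
312 ................bbbbb.gg..ttt.bbbbbbbbbbbbbbbbbbbb
316 .................tbbbbbgt.....bbbbbbbbbbbbbbbbbb..
320 ....................bbbbbbbb.bbbbbbbbbbbbbbbb.....
324 .....................bbbbbbbbbbbbbbbbbbbbbb.......
328 .......................bbbbbbbbbbbbbbbbb..........
332 .........................bbbbbbbbbbbbb............
336 ...........................bbbbbbbb...............
340 ............................bbbb..................
344 ..................................................
```

>>> jog_arm([
  [0,0.01,0.015],
  [0,-0.015,-0.01],
  [0,0.015,0.01],
  [0,-0.015,-0.01],
  [0,0.01,0],
], hand=[0.02,0.02,0.02,0.02,0.02], yaw=[0,0,0,0,0])

```text
time_s: 33.45
position: [0.4874, 0.2267, 0.3107]
tool_rot: [[-0.025, 1.0, -0.002], [1.0, 0.025, -0.001], [-0.001, -0.002, -1.0]]
ft_force: [0.6, -1.4, -1.2]
grip_width: 0.0308
gripper_force: 126.3
```

```bash
python3 - <<'E'
from h import *
w=lip('w22')
E
```

```text
[0.4874 0.2267 0.3107] [ 0.6 -1.4 -1.2] [-0.05 -0.01 -0.04]
205 bbbbbdwwwttt???GGGGGGGGGGGGGGdddddddddddddddddddddd
213 bbbdddttttttwwww?GGGGGGGGGGGGGGGGGGGdGGGGGGdddddddd
221 bbbdddttttttwwww?GGGGGGGGGGGGGGGGGGGGGddddddddddttt
229 bbbdddtwttttwwww?GGGGGGGGGGGGGGGGGGGGGGGdGGGdGttttt
237 bb?ddtttwtttwwww?GGGGGGGGGGGGGGGGGGGGGGGGGGGddttttt
245 b??ddtwwttttwwww?GGGGGGGGGGGGGGGGGGGGGGGGddddtttttt
253 ???ddtwwtwttwwww?GGGGGGGGGGGGGGGGGGGGGGGGdddGdttttt
261 ??Gdd?wwwwtwwwww?GGGGGGGGGGGGGGGGGGGGGGGGGGGGdttttt
269 ???dddwwwttwwwww?GGGGGGGGGGGGGGGGGGGGGGGGGGGGdttttt
277 ??GdddwwttttttttttGGGGGGG?GGGGGGGGGGGGGGGGGGG?ttttt
285 ?bGdddwwttttttttttGGGGGGGGGGGGGGGGdddddddddddddtttt
293 bbGdd?wwwwwwwwwwGGGGGGGGGGGGGGGGGGGGGGGGGdGGddddttt
301 bb?dddwwwwwwwwwwwwwttGGGGGGGGGGGGGGGddddGGddddddddd
309 bb?dd?wwwwwwwwwwwwwwwwwwwwwwtGGGGGGGGGddddddddddddd
```

>>> jog_arm([
  [0,0.008,-0.01],
  [0,0.006,-0.01],
  [0,0.004,-0.01],
  [0,0.002,-0.008],
  [0,0,0],
], hand=[0.02,0.02,0.02,0.02,0.02], yaw=[0,0,0,0,0])

```text
time_s: 34.12
position: [0.4874, 0.2476, 0.2733]
tool_rot: [[-0.027, 1.0, -0.0], [1.0, 0.027, 0.0], [0.0, -0.0, -1.0]]
ft_force: [-2.0, 0.8, 5.2]
grip_width: 0.031
gripper_force: 126.7
```

```bash
python3 - <<'E'
from h import *
w=lip('w23')
E
```

```text
[0.4874 0.2476 0.2733] [-2.   0.8  5.2] [ 0.18  0.27 -0.02]
205 YYYYYbbbdb?dGG??GGGGGGGGGGGdddddddddddddddddddddddd
213 YYYYYbbbdb?ddddtGGGGGGGGGGGGGGGGGGGGdGGGGGGdddddddd
221 YYYY??bbdbGddddtGGGGGGGGGGGGGGGGGGGGGGddddddddddttt
229 YYYY????dbdddddtGGGGGGGGGGGGGGGGGGGGGGGGdGGGdGttttt
237 YYYY????GbdddddtGGGGGGGGGGGGGGGGGGGGGGGGGGGGGtttttt
245 YYYY????Gbdd??dtGGGGGGGGGGGGGGGGGGGGGGGGGGGGGtttttt
253 YYYY????GbddttttGGGGGGGGGGGGGGGGGGGGGGGGGGGGGtttttt
261 YYYY????GbddttttGGGGGGGGGGGGGGGGGGGGGGGGGGGGGtttttt
269 YYYY????GbdddddtGGGGGGGGGGGGGGGGGGGGGGGGGGGGGtttttt
277 YYYY????GbddttttttGGGGGGGGGGGGGGGGGGGGGGGGGGGtttttt
285 YYYY?????bddtt?t??GGGGGGGGGGGGGGGGdddddddddddddtttt
293 YYYY????bbbdbbd?dddGGGGGGGGGGGGGGGGGGGGGGdGGddddttt
301 YYYY?bbbbbbddbdtttt?GGGGGGGGGGGGGGGGddddGGddddddddd
309 YYYY?bbbbbbbdddd??tttwwwwwwwtt?GGGGGGGddddddddddddd
```

>>> jog_arm([
  [0,0,0.006],
  [0,0,-0.006],
  [0,0,0.006],
  [0,0,-0.006],
  [0,0,0],
], hand=[0.02,0.02,0.02,0.02,0.02], yaw=[0,0,0,0,0])

```text
time_s: 34.8
position: [0.4876, 0.2475, 0.2732]
tool_rot: [[-0.027, 1.0, 0.0], [1.0, 0.027, 0.0], [0.0, 0.0, -1.0]]
ft_force: [0.8, 0.7, 3.6]
grip_width: 0.0307
gripper_force: 127.2
```

```bash
python3 - <<'E'
from h import *
w=lip('w24'); h=cv2.cvtColor(w,cv2.COLOR_RGB2HSV)
for v in range(136,216,5): print(v,[tuple(int(x) for x in h[v,u]) for u in(240,257,270,277,281,286)])
s,q=grab('scene'); save('s11',q); hq=cv2.cvtColor(q,cv2.COLOR_RGB2HSV)
k=lambda p:'G' if p[1]<45 and p[2]>95 else 'Y' if 18<p[0]<30 and p[1]>150 else 'b' if 98<p[0]<126 and p[1]>70 else 't' if p[0]<=10 and p[1]>90 else 'g' if 40<p[0]<85 and p[1]>60 else '.'
for v in range(236,330,4): print(v,''.join(k(hq[v,u]) for u in range(276,360,2)))
E
```

```text
[0.4876 0.2475 0.2732] [0.8 0.7 3.6] [ 0.19 -0.06  0.05]
205 YYYYYbbbdb?dGGG???GGGGGGGGGGddddddddddddddddddddddd
213 YYYYYbbbdbddddd?GdGGGGGGGGGGGGGGGGGGdGGGGGGdddddddd
221 YYYY?bb?Gbddddd?GGGGGGGGGGGGGGGGGGGGGGddddddddddttt
229 YYYY????Gbddddd?GGGGGGGGGGGGGGGGGGGGGGGGdGGGddttttt
237 YYYY????Gbdddd??GGGGGGGGGGGGGGGGGGGGGGGGGGGGdtttttt
245 YYYY????Gbddt???GGGGGGGGGGGGGGGGGGGGGGGGGGGGdtttttt
253 YYYY????Gbddttt?GGGGGGGGGGGGGGGGGGGGGGGGGGGGGtttttt
261 YYYY????Gbddttt?GGGGGGGGGGGGGGGGGGGGGGGGGGGGGtttttt
269 YYYY????Gbddd?t?GGGGGGGGGGGGGGGGGGGGGGGGGGGGGtttttt
277 YYYY????Gbdbbbt?GGGGGGGGGGGGGGGGGGGGGGGGGGGGGtttttt
285 YYYY?????bdbbbt?GGGGGGGGGGGGGGGGGGdddddddddddddtttt
293 YYYY??b?bbbd?b??GGGGGGGGGGGGGGGGGGGGGGGGGdGGddddttt
301 YYYY?bbbbbbbddtttt?GGGGGGGGGGGGGGGGGddddGGddddddddd
309 YYYY?bbbbbbdddd??ttttwwwwwwtt?GGGGGGGdddddddddddddd
136 [(126, 28, 91), (127, 25, 90), (118, 41, 88), (115, 53, 87), (113, 64, 88), (112, 67, 87)]
141 [(169, 31, 91), (2, 51, 95), (113, 62, 86), (113, 71, 86), (111, 78, 85), (111, 84, 85)]
146 [(114, 54, 89), (8, 119, 116), (130, 39, 79), (110, 84, 85), (111, 
[... 1635 characters left out ...]
...bbbbbbbbbbbbYYYYYYYGGbbbbbbbbbbbbb.YYYY
276 ...bbbbbbbbbbbbbbYYYYY.bbbbbbbbbbb.YYYYYYY
280 ...bbbbbbbbbbbbbbbbYYYbbbbbbbbbGYYYYYYYYYY
284 ..tbbbbbbbbbbbbbbbbbb.bbbbbbbYYYYYYYYYYYYY
288 ..tbbbbbbbbbbbbbbb.bbbbbbbbbb.YYYYYYYYYYGb
292 ....bbbbbbbbbbbbbbbbbbbbbbbbbbb.YYYYY.bbbb
296 .....tbbbbbbbbbbbbbbb..bbbbbbbbbbb.bbbbbbb
300 ........bbbbbbbbbbbbbttt.bbbbbbbbbbbbbbbbb
304 ..........bbbbbbbggggbbbt..bbbbbbbbbbbbbbb
308 ...........bbbbbbggggg...t..bbbbbbbbbbbbbb
312 .............bbbbb.gggtt.ttbbbbbbbbbbbbbbb
316 ..............tbbbbbg......bbbbbbbbbbbbbbb
320 .................bbbbbb..tbbbbbbbbbbbbbbbb
324 ..................bbbbbbbbbbbbbbbbbbbbbb..
328 ....................bbbbbbbbbbbbbbbbb.....
```

>>> jog_arm([
  [0,-0.003,0.02],
  [0,-0.003,0.02],
  [0,-0.006,0.02],
  [0,-0.017,0],
  [0,-0.017,0],
], hand=[0.02,0.02,0.02,0.02,0.02], yaw=[0,0,0,0,0])

```text
time_s: 35.52
position: [0.4872, 0.2001, 0.332]
tool_rot: [[-0.027, 1.0, -0.002], [1.0, 0.027, -0.001], [-0.001, -0.002, -1.0]]
ft_force: [-0.0, -1.0, -1.7]
grip_width: 0.0309
gripper_force: 126.8
```

>>> jog_arm([
  [0.001,-0.02,-0.008],
  [0.001,-0.02,-0.008],
  [0,-0.015,-0.004],
  [0,-0.012,-0.004],
  [0,0,0],
], hand=[0.02,0.02,0.02,0.02,0.02], yaw=[0,0,0,0,0])

```text
time_s: 36.15
position: [0.4892, 0.1338, 0.3091]
tool_rot: [[-0.026, 1.0, -0.001], [1.0, 0.026, 0.0], [0.0, -0.001, -1.0]]
ft_force: [-2.1, 2.9, 3.9]
grip_width: 0.031
gripper_force: 131.2
```

```bash
cat >> h.py <<'E'
def lip2(n):
    s,w=grab('wrist'); save(n,w); h=cv2.cvtColor(w,cv2.COLOR_RGB2HSV).astype(int)
    print(s['position'].round(4),s['ft_force'].round(1),s['wrist_torque'].round(2))
    g=(h[:,:,1]<45)&(h[:,:,2]>95); print('lip row',[int(np.argmax(g[:,u])) for u in range(225,290,10)])
    for u in(245,270): print(u,''.join('G' if x else '.' for x in g[0:300:4,u]))
    psi=np.degrees(np.arctan2(*s['tool_rot'][1::-1,1]))+90; C=cam('wrist',s)
    print({t:proj(C,cuppts(s,t,[[78,0,40],[-58,0,50]],psi))[:,1].round().tolist() for t in range(0,80,10)})
E
python3 - <<'E'
from h import *
lip2('w25'); s,q=grab('scene'); save('s12',q); s,q=grab('top'); save('t12',q)
E
```

```text
[0.4892 0.1338 0.3091] [-2.1  2.9  3.9] [ 1.08  0.56 -0.03]
lip row [124, 123, 123, 123, 122, 122, 122]
245 ...............................GGGGGGGGGGGGGGGGGGGGGGGGGGGGGGGGGG..........
270 ...............................GGGGGGGGGGGGGGGGGGGGGGGGGGGGGGGGGG..........
{0: [-56.0, 188.0], 10: [-12.0, 197.0], 20: [25.0, 207.0], 30: [59.0, 217.0], 40: [89.0, 228.0], 50: [118.0, 240.0], 60: [145.0, 252.0], 70: [171.0, 265.0]}
```

>>> jog_arm([
  [0.001,-0.013,-0.006],
  [0,-0.014,-0.008],
  [0,-0.013,-0.009],
  [0.001,-0.011,-0.009],
  [0,-0.01,-0.009],
], hand=[0.02,0.02,0.02,0.02,0.02], yaw=[0,0,0,0,0])

```text
time_s: 36.92
position: [0.4924, 0.0725, 0.2689]
tool_rot: [[-0.027, 1.0, 0.003], [1.0, 0.027, -0.002], [-0.002, 0.003, -1.0]]
ft_force: [3.0, 2.4, 5.1]
grip_width: 0.0305
gripper_force: 122.4
```

>>> jog_arm([
  [0,-0.009,-0.011],
  [0,-0.008,-0.011],
  [0,0,0],
  [0,0,0],
  [0,0,0],
], hand=[0.02,0.02,0.02,0.02,0.02], yaw=[0,0,0,0,0])

```text
time_s: 37.55
position: [0.492, 0.0564, 0.247]
tool_rot: [[-0.027, 1.0, 0.002], [1.0, 0.027, -0.001], [-0.001, 0.002, -1.0]]
ft_force: [1.2, -2.1, 5.7]
grip_width: 0.0296
gripper_force: 118.9
```

```bash
python3 - <<'E'
from h import *
lip2('w26')
E
```

```text
[0.492  0.0564 0.247 ] [ 1.2 -2.1  5.7] [ 0.38 -0.24 -0.12]
lip row [17, 17, 16, 15, 15, 14, 14]
245 ....GGGGGGGGGGGGGGGGGGGGGGGGGGGGGGGGGGGGGGGGGGGGGGGG.GG....................
270 ....GGGGGGGGGGGGGGGGGGGGGGGGGGGGGGGGGGGGGGGGGGGGGGG..G.....................
{0: [-56.0, 188.0], 10: [-13.0, 197.0], 20: [25.0, 207.0], 30: [59.0, 217.0], 40: [89.0, 228.0], 50: [118.0, 240.0], 60: [145.0, 252.0], 70: [171.0, 265.0]}
```

>>> jog_arm([
  [0,0,0.02],
  [0.003,-0.028,0.005],
  [0.004,-0.028,0],
  [0.004,-0.028,0],
  [0.004,0,-0.04],
], hand=[0.02,0.02,0.02,0.02,0.02], yaw=[0,0,0,0,0])

```text
time_s: 38.22
position: [0.5075, -0.0293, 0.2323]
tool_rot: [[-0.026, 1.0, 0.004], [1.0, 0.026, -0.003], [-0.003, 0.004, -1.0]]
ft_force: [1.9, 0.9, -2.9]
grip_width: 0.0295
gripper_force: 138.8
```

>>> jog_arm([
  [0,0,-0.04],
  [0,0,-0.03],
  [0,0,-0.018],
  [0,0,-0.008],
  [0,0,0],
], hand=[0.02,0.02,0.02,0.02,0.02], yaw=[0,0,0,0,0])

```text
time_s: 38.85
position: [0.5064, -0.0275, 0.1351]
tool_rot: [[-0.028, 1.0, -0.001], [1.0, 0.028, -0.0], [-0.0, -0.001, -1.0]]
ft_force: [0.7, 0.6, -1.2]
grip_width: 0.029
gripper_force: 138.6
```

>>> jog_arm([
  [0,0,-0.008],
  [0,-0.004,-0.004],
  [0,-0.006,-0.005],
  [0,-0.006,-0.005],
  [0,0,0],
], hand=[0.02,0.02,0.02,0.02,0.02], yaw=[0,0,0,0,0])

```text
time_s: 39.48
position: [0.5082, -0.0445, 0.1147]
tool_rot: [[-0.025, 1.0, 0.005], [1.0, 0.025, -0.001], [-0.001, 0.005, -1.0]]
ft_force: [2.7, -0.2, 9.2]
grip_width: 0.0292
gripper_force: 117.6
```

```bash
python3 - <<'E'
from h import *
lip2('w27')
E
```

```text
[ 0.5082 -0.0445  0.1147] [ 2.7 -0.2  9.2] [ 0.57 -0.3  -0.16]
lip row [9, 8, 8, 7, 6, 6, 5]
245 ..GGGGGGGGGGGGGGGGGGGGGGGGGGGGGGGGGGGGGGGGGGGGGGGGG..G.....................
270 ..GGGGGGGGGGGGGGGGGGGGGGGGGGGGGGGGGGGGGGGGGGGGGGGGG..G.....................
{0: [-56.0, 188.0], 10: [-13.0, 197.0], 20: [25.0, 207.0], 30: [59.0, 217.0], 40: [89.0, 228.0], 50: [118.0, 240.0], 60: [145.0, 252.0], 70: [171.0, 265.0]}
```

>>> jog_arm([
  [0,-0.006,-0.005],
  [0,-0.005,-0.005],
  [0,-0.004,-0.004],
  [0,0,0],
  [0,0,0],
], hand=[0.02,0.02,0.02,0.02,0.02], yaw=[0,0,0,0,0])

```text
time_s: 40.15
position: [0.5079, -0.0584, 0.101]
tool_rot: [[-0.026, 1.0, 0.005], [1.0, 0.026, 0.001], [0.0, 0.005, -1.0]]
ft_force: [2.1, 4.5, 12.5]
grip_width: 0.0281
gripper_force: 118.4
```

```bash
python3 - <<'E'
from h import *
lip2('w28')
E
```

```text
[ 0.5079 -0.0584  0.101 ] [ 2.1  4.5 12.5] [ 1.23 -0.02 -0.13]
lip row [0, 0, 0, 0, 0, 0, 0]
245 GGGGGGGGGGGGGGGGGGGGGGGGGGGGGGGGGGGGGGGGGGGGGGGGG...G......................
270 GGGGGGGGGGGGGGGGGGGGGGGGGGGGGGGGGGGGGGGGGGGGGGGGG..GG......................
{0: [-56.0, 188.0], 10: [-12.0, 197.0], 20: [25.0, 207.0], 30: [59.0, 217.0], 40: [89.0, 228.0], 50: [118.0, 240.0], 60: [145.0, 252.0], 70: [171.0, 265.0]}
```

>>> jog_arm([
  [0,0,0],
  [0,0,0],
  [0,0,0],
  [0,0,0],
  [0,0,0],
], hand=[0.031,0.034,0.038,0.045,0.06], yaw=[0,0,0,0,0])

```text
time_s: 40.83
position: [0.5065, -0.0586, 0.0992]
tool_rot: [[-0.027, 1.0, -0.0], [1.0, 0.027, 0.0], [0.0, -0.0, -1.0]]
ft_force: [0.0, -0.1, 0.3]
grip_width: 0.0598
gripper_force: 0.0
```

>>> jog_arm([
  [0,-0.008,0.02],
  [0,-0.01,0.03],
  [0,0,0.05],
  [0,0,0.05],
  [0,0,0.02],
], hand=[0.06,0.06,0.06,0.06,0.06], yaw=[0,0,0,0,0])

```text
time_s: 41.45
position: [0.507, -0.0768, 0.2722]
tool_rot: [[-0.027, 1.0, 0.004], [1.0, 0.027, -0.002], [-0.002, 0.004, -1.0]]
ft_force: [-0.0, -0.4, -0.5]
grip_width: 0.0596
gripper_force: 0.0
```

```bash
python3 - <<'E'
from h import *
s,w=grab('wrist'); save('w29',w); C=cam('wrist',s); print(s['position'],s['ft_force'])
h=cv2.cvtColor(w,cv2.COLOR_RGB2HSV).astype(int); g=(h[:,:,1]<45)&(h[:,:,2]>95)
for v in range(0,260,8): print(v,''.join('G' if g[v,u] else 'R' if (h[v,u,0]<5 or h[v,u,0]>175) and h[v,u,1]>150 else 'B' if 13<h[v,u,0]<24 and h[v,u,2]>165 else '.' for u in range(180,340,3)))
o=np.array([.5055,.0286,.01])
def cp(P,a): 
    a=np.radians(a); R=np.array([[np.cos(a),-np.sin(a),0],[np.sin(a),np.cos(a),0],[0,0,1]]); return np.array(P)/1e3@R.T+o
print(proj(C,cp([[-60,-46,50],[-60,46,50],[78,-46,40],[78,46,40],[16,0,4],[-96,0,105]],91.6)).round().tolist())
print('board',proj(C,[[.5076,.0283,.01],[.5976,.0283,.01],[.4176,.0283,.01]]).round().tolist())
s,t=grab('top'); save('t13',t); np.save('t13.npy',t); s,q=grab('scene'); save('s13',q)
E
```

```text
[ 0.50696612 -0.07675819  0.27217579] [-0.03492886 -0.36865457 -0.50915824]
0 ......................................................
8 ......................................................
16 ......................................................
24 ......................................................
32 ............GGGGGGGGGGGGGGGGGGGGGGGGGGG...............
40 ...........BGGGGGGGGGGGGGGGGGGGGGGGGGGGBBBBB..........
48 .........BBBG.GGGGGGGGGGGGGGGGGGGGGGGGGBBBBBBB........
56 ........BBBBGGGGGGGGGGGGGGGGGGGGGGGGGGBBBBBBBBB.......
64 .......BBBBBGGGGGGGGGGGGGGGGGGGGGGGGGGGBBBBBBBBBB.....
72 ......BBBBBBGGGGGGGGGGGGGGGGGGGGGGGGGGGBBBBBBBBBB.....
80 ......BBBBBBGGGGGGGGGGGGGGGGGGGGGGGGGGGBBBBBBBBBB.....
88 ......BBBBBBGG.GGGGGGGGGGGGGGGGGGGGGGGBBBBBBBBBBB.....
96 ......BBBBBBBG.GGGGGGGGGGGGGGGGGGGGGGGBBBBBBBBBBB.....
104 .......BBBBBBGGGGGGGGGGGGGGGGGGGGGGGGG.BBBBBBBBB......
112 .......BBBBBBGGGGGGGGGGGGGGGGGGGGGGGGGBBBBBBBBB.......
120 .........BBBBGGGGGGGGGGGGGGGGGGGGGGGGGBBBBBBBB........
128 ...........BBGGGGGGGGGGGGGGGGGGGGGGGGGBBBBBB..........
136 .............GGGGGGGGGGGGGGGGGGG
[... 353 characters left out ...]
.......................
192 GGGGGGG...............................................
200 GGGGGGGG..............................................
208 GGGGGGGG..............................................
216 ......................................................
224 ......................................................
232 ......................................................
240 ..GGG.........................................GGG.....
248 .GGG...........................................GGG....
256 GGG..............................................GG...
[[293.0, 135.0], [219.0, 135.0], [296.0, 13.0], [216.0, 13.0], [256.0, 73.0], [256.0, 174.0]]
board [[257.0, 87.0], [323.0, 89.0], [191.0, 85.0]]
```

```bash
python3 - <<'E'
from h import *
t=np.load('t13.npy');C=cam('top'); h=cv2.cvtColor(t,cv2.COLOR_RGB2HSV)
m=cv2.inRange(h,(8,210,150),(16,255,255)); z=np.zeros_like(m); z[155:225,120:185]=m[155:225,120:185]
c=max(cv2.findContours(z,0,2)[0],key=cv2.contourArea).reshape(-1,2); print('flap',c.min(0),c.max(0),cv2.contourArea(c))
h0=cv2.cvtColor(np.load('top0.npy'),cv2.COLOR_RGB2HSV); m0=cv2.inRange(h0,(8,210,150),(16,255,255))[155:225,120:185]; print('px then/now',(m0>0).sum(),(z>0).sum())
for n in G: print(n,bar(t,C,n))
d=np.abs(t.astype(int)-np.load('top0.npy')).sum(2); d=(d>90).astype(np.uint8); n,l,st,ce=cv2.connectedComponentsWithStats(d)
print([st[i].tolist() for i in range(1,n) if st[i,4]>20])
W=env.observe();
s,w=grab('wrist');Cw=cam('wrist',s); print('cup back/lip',plane(Cw,[[254,148]],.06),plane(Cw,[[256,29]],.05)); print('board c',plane(Cw,[[(198+327)/2,84]],.01))
q=cv2.cvtColor(cv2.imread('pics/s13.png'),cv2.COLOR_BGR2HSV).astype(int)
k=lambda p:'G' if p[1]<45 and p[2]>130 else 'Y' if 18<p[0]<30 and p[1]>150 else 'o' if 7<p[0]<17 and p[1]>215 else 'b' if 98<p[0]<126 and p[1]>70 else 't' if p[0]<=11 and p[1]>60 else 'g' if 40<p[0]<85 and p[1]>60 else '.'
for v in range(222,345,4): print(v,''.join(k(q[v,u]) for u in range(276,390,2)))
E
```

```text
flap [131 169] [167 211] 1222.0
px then/now 1287 1313
white [(7, 640, 336, -90, 65, 36, [131.0, 142.0]), (21, 1005, 719, 3, 76, 42, [7.0, 25.0])]
blue [(26, 280, 372, 77, 71, 51, [115.0, 268.0]), (303, 500, 300, -88, 228, 170, [147.0, 196.0])]
green []
amber [(71, 502, 316, 0, 126, 41, [136.0, 186.0]), (123, 709, 40, 90, 110, 109, [232.0, 121.0])]
[[70, 128, 240, 256, 16322], [337, 145, 16, 7, 62], [357, 148, 14, 3, 28], [326, 154, 87, 61, 3236], [321, 167, 14, 13, 101], [206, 172, 6, 33, 138], [334, 176, 10, 11, 66], [238, 205, 274, 179, 23020], [327, 207, 18, 13, 119], [368, 213, 11, 11, 89], [305, 217, 62, 30, 963], [380, 217, 11, 9, 75], [367, 225, 11, 5, 36], [290, 239, 13, 18, 82], [301, 247, 28, 5, 63], [345, 251, 61, 29, 994], [259, 253, 29, 17, 191], [335, 267, 8, 13, 63], [202, 276, 9, 15, 71], [204, 312, 54, 54, 1388], [250, 330, 5, 8, 28], [359, 339, 16, 35, 355], [211, 358, 17, 26, 208], [224, 367, 13, 17, 96], [270, 367, 13, 17, 143], [360, 368, 23, 16, 165]]
cup back/lip [[ 0.50425915 -0.04714469  0.06      ]] [[0.50293434 0.08880956 0.05      ]]
board c [[0.51337095 0
[... 1244 characters left out ...]
bbbbbbbbbbb.......
302 ........bbbbbbbbbbgbbbb.ttbbbbbbbbbbbbbbbbbbbbbbbb.......
306 ..........bbbbbbbggggg.btt..bbbbbbbbbbbbbbbbbbbbb........
310 ............bbbbb.ggggtttttbbbbbbbbbbbbbbbbbbbbbt........
314 .............tbbbbbgg.t.tttbbbbbbbbbbbbbbbbbbbt..........
318 ................bbbbb.tt..bbbbbbbbbbbbbbbbbb.............
322 .................bbbbbbbb.bbbbbbbbbbbbbbbt...............
326 ...................bbbbbbbbbbbbbbbbbbb...................
330 .....................bbbbbbbbbbbbbbb.....................
334 ......................tbbbbbbbbbb........................
338 .........................bbbbbb..........................
342 ..........................bbt............................
```

>>> jog_arm([
  [0.019,0.046,0.02],
  [0.019,0.046,0.02],
  [0.019,0.046,0.02],
  [0.019,0.046,0.02],
  [0.018,0.046,0.01],
], hand=[0,0,0,0,0], yaw=[0.17,0.17,0.17,0.17,0.17], grip_force=60)

```text
time_s: 42.28
position: [0.6011, 0.155, 0.3585]
tool_rot: [[-0.772, 0.635, -0.002], [0.635, 0.772, -0.0], [0.001, -0.001, -1.0]]
ft_force: [0.0, 0.2, 0.0]
grip_width: 0.0
gripper_force: 0.0
```

>>> jog_arm([
  [0.018,0.046,0],
  [0.018,0.044,0],
  [0,0,0],
  [0,0,0],
  [0,0,0],
], hand=[0,0,0,0,0], yaw=[0.17,0.17,0.17,0.17,0])

```text
time_s: 42.9
position: [0.6367, 0.2435, 0.3573]
tool_rot: [[-1.0, 0.015, -0.003], [0.015, 1.0, -0.001], [0.003, -0.001, -1.0]]
ft_force: [0.4, -0.0, 0.1]
grip_width: -0.0003
gripper_force: 0.0
```

Lower and push the lid over.

>>> jog_arm([
  [0,0,-0.03],
  [0,0,-0.025],
  [-0.02,0,0],
  [-0.015,0,0],
  [-0.015,0,0],
], hand=[0,0,0,0,0], yaw=[0,0,0,0,0])

```text
time_s: 43.52
position: [0.5863, 0.2431, 0.3037]
tool_rot: [[-1.0, 0.019, 0.0], [0.019, 1.0, -0.0], [-0.0, -0.0, -1.0]]
ft_force: [1.9, 0.4, 1.2]
grip_width: 0.0003
gripper_force: 1.0
```

>>> jog_arm([
  [-0.014,0,0],
  [-0.014,0,0],
  [-0.014,0,0],
  [-0.014,0,-0.003],
  [0,0,0],
], hand=[0,0,0,0,0], yaw=[0,0,0,0,0])

```text
time_s: 44.15
position: [0.5299, 0.2433, 0.3008]
tool_rot: [[-1.0, 0.017, -0.001], [0.017, 1.0, -0.0], [0.001, -0.0, -1.0]]
ft_force: [0.3, 0.6, 0.0]
grip_width: 0.0003
gripper_force: 0.0
```

```bash
cat >> h.py <<'E'
def lid():
    s,q=grab('scene'); save('lid%d'%int(s['time_s']*10),q); S=cam('scene'); h=cv2.cvtColor(q,cv2.COLOR_RGB2HSV)
    C=cam('top'); s,t=grab('top'); ht=cv2.cvtColor(t,cv2.COLOR_RGB2HSV)
    for nm,hh,roi in(('scene',h,(270,140,400,300)),('top',ht,(90,120,200,230))):
        m=cv2.inRange(hh,(18,150,80),(32,255,255)); x0,y0,x1,y1=roi; z=np.zeros_like(m); z[y0:y1,x0:x1]=m[y0:y1,x0:x1]
        n,l,st,ce=cv2.connectedComponentsWithStats(z); print(nm,[st[i].tolist() for i in range(1,n) if st[i,4]>40])
    for a in(100,80,60,40,20,5,0):
        r=np.radians(a); P=[[.5536-.152*np.cos(r)+.006*np.sin(r),.243+d,.162+.152*np.sin(r)+.006*np.cos(r)] for d in(-.058,.058)]
        print(a,'scene',proj(S,P).round().tolist(),'top',proj(C,P).round().tolist())
E
python3 - <<'E'
from h import *
lid()
E
```

```text
scene [[283, 200, 72, 83, 2568], [332, 264, 44, 33, 644]]
top [[144, 162, 26, 15, 225], [107, 172, 14, 19, 199], [142, 218, 17, 4, 55]]
100 scene [[277.0, 205.0], [314.0, 242.0]] top [[159.0, 141.0], [109.0, 141.0]]
80 scene [[297.0, 195.0], [336.0, 229.0]] top [[158.0, 163.0], [108.0, 163.0]]
60 scene [[315.0, 192.0], [354.0, 225.0]] top [[159.0, 186.0], [110.0, 186.0]]
40 scene [[328.0, 196.0], [365.0, 227.0]] top [[162.0, 204.0], [113.0, 204.0]]
20 scene [[334.0, 205.0], [371.0, 236.0]] top [[165.0, 217.0], [119.0, 217.0]]
5 scene [[335.0, 215.0], [370.0, 246.0]] top [[169.0, 222.0], [123.0, 222.0]]
0 scene [[334.0, 219.0], [369.0, 249.0]] top [[170.0, 223.0], [125.0, 223.0]]
```

>>> jog_arm([
  [-0.012,0,-0.006],
  [-0.014,0,-0.009],
  [-0.017,0,-0.013],
  [-0.017,0,-0.016],
  [-0.012,0,-0.018],
], hand=[0,0,0,0,0], yaw=[0,0,0,0,0])

```text
time_s: 44.88
position: [0.4586, 0.2433, 0.239]
tool_rot: [[-1.0, 0.015, 0.001], [0.015, 1.0, -0.0], [-0.001, 0.0, -1.0]]
ft_force: [1.4, 0.2, 0.7]
grip_width: -0.0002
gripper_force: 0.5
```

>>> jog_arm([
  [-0.012,-0.001,-0.018],
  [-0.01,-0.002,-0.014],
  [-0.006,-0.001,-0.007],
  [-0.008,0,0],
  [0,0,0],
], hand=[0,0,0,0,0], yaw=[0,0,0,0,0])

```text
time_s: 45.5
position: [0.4225, 0.2395, 0.2008]
tool_rot: [[-1.0, 0.014, 0.001], [0.014, 1.0, 0.0], [-0.001, 0.0, -1.0]]
ft_force: [0.2, 0.2, 0.2]
grip_width: 0.0003
gripper_force: 0.0
```

```bash
python3 - <<'E'
from h import *
print(env.observe()['position'],env.observe()['ft_force']); lid()
E
```

```text
[0.42247134 0.2395082  0.20079287] [0.21998626 0.15498401 0.15146096]
scene [[285, 216, 82, 66, 2299], [332, 264, 44, 33, 642]]
top [[125, 163, 45, 59, 1459], [107, 173, 12, 16, 172]]
100 scene [[277.0, 205.0], [314.0, 242.0]] top [[159.0, 141.0], [109.0, 141.0]]
80 scene [[297.0, 195.0], [336.0, 229.0]] top [[158.0, 163.0], [108.0, 163.0]]
60 scene [[315.0, 192.0], [354.0, 225.0]] top [[159.0, 186.0], [110.0, 186.0]]
40 scene [[328.0, 196.0], [365.0, 227.0]] top [[162.0, 204.0], [113.0, 204.0]]
20 scene [[334.0, 205.0], [371.0, 236.0]] top [[165.0, 217.0], [119.0, 217.0]]
5 scene [[335.0, 215.0], [370.0, 246.0]] top [[169.0, 222.0], [123.0, 222.0]]
0 scene [[334.0, 219.0], [369.0, 249.0]] top [[170.0, 223.0], [125.0, 223.0]]
```

>>> jog_arm([
  [-0.004,0,-0.006],
  [0,0,-0.004],
  [0,0,-0.004],
  [0,0,-0.003],
  [0,0,0],
], hand=[0,0,0,0,0], yaw=[0,0,0,0,0])

```text
time_s: 46.22
position: [0.4188, 0.2394, 0.1847]
tool_rot: [[-1.0, 0.014, 0.002], [0.014, 1.0, 0.0], [-0.002, 0.0, -1.0]]
ft_force: [-3.1, -1.6, 16.0]
grip_width: 0.0
gripper_force: 8.0
```

>>> jog_arm([
  [0,0,-0.002],
  [0,0,0],
  [0,0,0],
  [0,0,0],
  [0,0,0],
], hand=[0,0,0,0,0], yaw=[0,0,0,0,0])

```text
time_s: 46.85
position: [0.4188, 0.2395, 0.1844]
tool_rot: [[-1.0, 0.013, 0.004], [0.013, 1.0, 0.001], [-0.004, 0.001, -1.0]]
ft_force: [-8.2, -3.3, 31.1]
grip_width: -0.0004
gripper_force: 15.8
```

>>> jog_arm([
  [0,0,0.01],
  [0,0,0.015],
  [0,0,-0.015],
  [0,0,0],
  [0,0,0],
], hand=[0,0,0,0,0], yaw=[0,0,0,0,0])

```text
time_s: 47.48
position: [0.4185, 0.2394, 0.1914]
tool_rot: [[-1.0, 0.014, -0.001], [0.014, 1.0, -0.0], [0.001, -0.0, -1.0]]
ft_force: [-0.2, 0.4, 0.1]
grip_width: -0.0002
gripper_force: 0.0
```

>>> jog_arm([
  [0,0,-0.004],
  [0,0,0],
  [0,0,0],
  [0,0,0],
  [0,0,0],
], hand=[0,0,0,0,0], yaw=[0,0,0,0,0])

```text
time_s: 48.1
position: [0.4185, 0.2394, 0.1874]
tool_rot: [[-1.0, 0.014, 0.0], [0.014, 1.0, 0.0], [-0.0, 0.0, -1.0]]
ft_force: [0.8, -0.4, -0.1]
grip_width: 0.0003
gripper_force: 0.0
```

>>> jog_arm([
  [0,0,0.03],
  [0,0,0.05],
  [0,0,0.05],
  [-0.02,-0.03,0.02],
  [0,0,0],
], hand=[0,0,0,0,0], yaw=[0,0,0,0,0])

```text
time_s: 48.72
position: [0.3981, 0.2086, 0.3391]
tool_rot: [[-1.0, 0.015, 0.004], [0.015, 1.0, 0.001], [-0.004, 0.001, -1.0]]
ft_force: [0.3, 0.3, 0.1]
grip_width: -0.0
gripper_force: 0.0
```

>>> jog_arm([
  [0,0,0],
  [0,0,0],
  [0,0,0],
  [0,0,0],
  [0,0,0],
], hand=[0,0,0,0,0], yaw=[0,0,0,0,0])

```text
time_s: 49.35
position: [0.3986, 0.2095, 0.3372]
tool_rot: [[-1.0, 0.014, -0.0], [0.014, 1.0, -0.0], [0.0, -0.0, -1.0]]
ft_force: [-0.4, 0.3, 0.8]
grip_width: -0.0
gripper_force: 0.0
```

```bash
python3 - <<'E'
from h import *
lid(); s,t=grab('top'); a=np.load('t13.npy')
print('cup region diff',np.abs(t[165:215,205:275].astype(int)-a[165:215,205:275]).mean())
print(env.close_job())
E
```

```text
scene [[285, 220, 79, 62, 2125], [332, 264, 44, 33, 641]]
top [[126, 163, 45, 59, 1685], [107, 173, 12, 19, 204]]
100 scene [[277.0, 205.0], [314.0, 242.0]] top [[159.0, 141.0], [109.0, 141.0]]
80 scene [[297.0, 195.0], [336.0, 229.0]] top [[158.0, 163.0], [108.0, 163.0]]
60 scene [[315.0, 192.0], [354.0, 225.0]] top [[159.0, 186.0], [110.0, 186.0]]
40 scene [[328.0, 196.0], [365.0, 227.0]] top [[162.0, 204.0], [113.0, 204.0]]
20 scene [[334.0, 205.0], [371.0, 236.0]] top [[165.0, 217.0], [119.0, 217.0]]
5 scene [[335.0, 215.0], [370.0, 246.0]] top [[169.0, 222.0], [123.0, 222.0]]
0 scene [[334.0, 219.0], [369.0, 249.0]] top [[170.0, 223.0], [125.0, 223.0]]
cup region diff 29.53352380952381
the job is handed in; nothing more can be done
None
```

I handed the job in at about 49 s with no verdict returned; by my checks all four bars are in the bin, the flap is closed, the empty cup stands upright about 2 cm off its board's centre, and the lid is down past its catch. I inferred the flap opening from the cup's geometry, did not recheck the bystanders for movement, and one wrist reading while pouring reached 42 N, on the held cup rather than the arm or gripper body as far as I could tell.

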